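# Shim the sharing scale and split the sweets order

### The arm

A 6-joint arm with a two-finger parallel gripper is mounted at the origin on the work surface. World frame = base frame: x ahead of the robot, y to its left, z up, the work surface at z = 0. Lengths are in m, angles in rad, forces in N, time in s.
With the tool pointing down it reaches from about 0.375 to 0.9 m from the base axis. Payload 3.1 kg.
Tool frame: the origin (TCP) lies midway between the tips of the shut fingers; the grasp point (between the pads) lies 19 mm behind it; x points along the fingers, y is the direction in which the jaws open and shut, and the axes are right-handed (so a half turn about x gives the same grasp; the last joint's range is limited). The gripper opens to 87 mm and grips with 3 to 60 N. Pads are 19 mm wide; open, the fingers measure 117 mm over their backs; the gripper's body (75 mm by 190 mm) begins 51 mm behind the grasp point.
Start: joints at [1.091, 0.527, 1.433, -0, 1.181, -0.178], TCP at [0.186, 0.597, 0.223] pointing down, gripper open.
Joint ranges: [-3.08, 3.08], [-0.75, 2.2], [0.22, 2.44], [-1.43, 4.57], [0, 2.65], [-2.85, 2.85]. Speed limits (rad/s): [2.79, 2.79, 3.14, 3.14, 3.14, 3.14].

### API

Orientations are given as a unit quaternion [x, y, z, w].
In Python, from rig import get_obs, imaging, robot gives the robot as it stands.
- The arm moves only by the shell command python3 -m inch 'ROWS' [FORCE]. ROWS is JSON, a list of rows, each a list of 3 entries, a list of its own where there are three numbers: the finger opening in mm, from 0 to 87, then the shift along the tool's x, y, z in mm, then the turn, a rotation vector about the tool's x, y, z in degrees. In form: [[grip, [dx, dy, dz], [wx, wy, wz]], ...]. A call has 1 to 12 rows; each row shifts and turns the pose as measured when the row begins, along the tool's axes as they then stand; what a row does not reach is not made up. A row lasts 1/8 s, in which the tool goes at most 62.5 mm and 10.7 degrees, less where a joint would pass 70% of its speed; a pose out of reach is approached as far as the arm can. A call with a gripper value outside its range is refused whole. The fingers move at their own pace and stop on an object; FORCE is the grip in N (left out, the last holds). Time passes only in rows, so rows that do not move let the fingers close. It gives the time, the measured TCP pose, the force and the opening at its end, in the units of the state.
- get_obs(): the state, without advancing time (a new reading comes with each control period).
- imaging.camera(name): name is "side" or "top" or "wrist"; returns the picture (420x560x3 uint8, red, green, blue); there is no depth.
- imaging.camera_params(name): a dict with "camera_matrix" (3x3 intrinsics, pixels), "xyz" and "rotation" of the camera in the world. Camera axes: x right, y down, z forward; pixel columns grow to the right and rows downward; lengths in m; the calibration is good to about 2 mm. A picture is of the moment at which its call begins: read the wrist's pose just before it. camera_params takes no time and is no camera call; for the wrist camera it gives the pose at the moment of the call.
- robot.hand_in(): hands the job in, once; it reports no verdict.
Trained networks look in the newest picture that a camera, given by its name, has taken for a name from the list of things; names that differ only in an ending like _2 or _b are one class to them, and where a whole thing is asked for, a point or a joint stands for the part that bears it (a point fixed in the world has none). Each returns a list of dicts, best first, with "confidence" (0 to 1); they miss things now and then, are a little off and sometimes report something else, mostly with a low value. They report only what shows in the picture. A call takes as long as a camera call. They do not tell look-alikes from the thing itself.
- imaging.cut_out(camera, target): "pixels" (420x560 bool, what is visible of it) and "box" ([centre column, centre row, width, height] in pixels, round what is visible of it).
- imaging.tip_of(camera, target): "pixel" ([column, row] in pixels: a listed point, or the origin of a listed thing).
The state is a dict: "time": time; "q": joint angles; "joint_velocities": joint speeds; "joint_torque": joint torques, N m; "position": TCP position; "tool_rot": TCP orientation; "ft_force": force on the tool from outside, world axes, zero at the start; "moment": the same for the moment, N m; "grip_width": finger opening in m.
Only numpy, scipy, OpenCV 4.12 (cv2) and the standard library are available. Lean on these libraries where they do the work, as an engineer would, in place of code of your own. Each camera call takes 0.05 s, during which the arm holds its last target. There are 200 camera calls.

### The job

The sweet counter's two-pan scale leans forward: before loading anything, push the orange wedge, thin end first, under the middle of its front edge until it jams tight and the scale sits level, and leave it there. Then share all the green tins and red cartons on the counter between the two pans so that both pans sit level with each other. Do not disturb the jar, the steel pot or the card reader.

Things in the scene. Friction and masses are not known exactly. Their poses are not given: they have to be found in the camera images.
- lean (a joint): Lean of the scale's body about its rear bottom edge (rad): -0.048 leaning fully forward (start), 0 level; a slightly springy stop there keeps it from rising further, so that the wedge then jams: the push needed climbs steeply. Raising the front edge increases it. It takes about 4 N upward at the front edge to lift when the pans are empty, and it falls back unless the wedge holds it.
- front_edge (a point): Middle of the lower front edge of the scale's body (white box 170 deep x 400 wide x 33 high, red mark above this point on the front). Axes: x points from front to rear of the scale (the way the wedge is pushed), y to the scale's left, z up. The edge is about 9 mm above the counter when leaning, 17 mm when level. The body's rear foot is fixed to the counter; two 7 mm feet hang under the front corners (180 mm either side of the middle).
- pan_left (a joint): Height of the left (+y side) steel pan from its balanced place (m), -0.02 to 0.02, positive up; the right pan moves oppositely. 100 g more on one side moves that pan down and the other up by about 12 mm, wherever on the pan it stands.
- pan_right (a joint): Height of the right pan from its balanced place (m), always the opposite of pan_left.
- pan_left_top (a point): Centre of the top face of the left pan, a flat steel plate 170 (x) x 180 (y) x 6 mm without rim; when balanced and level its top is 82 mm above the counter. Axes as front_edge: x to the rear, y left, z up. The pan centre lies 85 mm behind the front edge and 105 mm left of the middle.
- pan_right_top (a point): Centre of the top face of the right pan, same size and axes; 105 mm right of the middle. A 30 mm gap separates the pans; a small white post stands in it, no higher than the pans' upper position.
- wedge_grip (a point): Middle of the black grip bar that forms the wedge's tail (65 long in x, 24 wide in y, from the counter up to 38 mm; this point is 24 mm above the wedge's underside). Axes: x points to the thin end, z up. Grip the bar low, across its 24 mm width, from above: pushed high up, the tail lifts.
- wedge_tip (a point): Middle of the bottom of the wedge's thin end, 115 mm ahead of wedge_grip along x; same axes. Wedge 140 long with its bar; orange part 75 long, 44 wide, 5 thick at the tip, ramp rising 0.27 per mm to 22 thick; 0.12 kg. Touches the leaning scale some 14 mm in; tight with the tip 43 mm behind the edge. The push takes about 8 N, more if it is pressed down on the counter too (friction 0.6).
- tin1_mid (a point): Centre of a green square sweet tin with yellow lid, 200 g, 60 (x) x 50 (y) x 80 (z) mm, standing upright at the start; may be absent. Axes are the tin's own, z to its lid.
- tin2_mid (a point): Centre of a green square sweet tin with yellow lid, 200 g, 60 (x) x 50 (y) x 80 (z) mm, standing upright at the start; may be absent. Axes are the tin's own, z to its lid.
- tin3_mid (a point): Centre of a green square sweet tin with yellow lid, 200 g, 60 (x) x 50 (y) x 80 (z) mm, standing upright at the start; may be absent. Axes are the tin's own, z to its lid.
- tin4_mid (a point): Centre of a green square sweet tin with yellow lid, 200 g, 60 (x) x 50 (y) x 80 (z) mm, standing upright at the start; may be absent. Axes are the tin's own, z to its lid.
- carton1_mid (a point): Centre of a red sweet carton with a white band, 100 g, 60 (x) x 44 (y) x 60 (z) mm, standing at the start. Axes are the carton's own.
- carton2_mid (a point): Centre of a red sweet carton with a white band, 100 g, 60 (x) x 44 (y) x 60 (z) mm, standing at the start. Axes are the carton's own.
- jar: Bystander: amber sweet jar, 90 mm across, 130 high; origin at the centre of its underside.
- scoop_pot: Bystander: open steel pot, 90 mm across, 100 high; origin at the centre of its underside.
- card_reader: Bystander: black card reader 150 x 75 x 28 mm lying flat; origin at the centre of its underside, x along its length.
Not all that is in view belongs to the job. What is shaped like the part that bears carton1_mid but blue or purple is not meant.

How it is judged:
On the way:
1. With nothing yet on the pans, the wedge is under the middle of the front edge and the scale is level (value of joint lean above -0.008 rad and y of wedge_tip in the frame of front_edge between -0.07 and 0.07 m and x of wedge_tip in the frame of front_edge between 0.03 and 0.08 m and height (world z) of each of tin1_mid, tin2_mid, tin3_mid, tin4_mid, carton1_mid, carton2_mid below 0.075 m), for 0.3 s.
At the end, for the whole second after the job is handed in: The wedge is still jammed under the middle (within 70 mm) of the front edge, tip 30 to 80 mm behind it, with the scale level (lean above -0.008 rad); every tin and carton present rests on one of the pans; the pans are within 4 mm of their balanced height and at rest (value of joint lean above -0.008 rad and y of wedge_tip in the frame of front_edge between -0.07 and 0.07 m and x of wedge_tip in the frame of front_edge between 0.03 and 0.08 m and ((x of tin1_mid in the frame of pan_left_top between -0.088 and 0.088 m and y of tin1_mid in the frame of pan_left_top between -0.093 and 0.093 m and z of tin1_mid in the frame of pan_left_top between 0.01 and 0.15 m) or (x of tin1_mid in the frame of pan_right_top between -0.088 and 0.088 m and y of tin1_mid in the frame of pan_right_top between -0.093 and 0.093 m and z of tin1_mid in the frame of pan_right_top between 0.01 and 0.15 m)) and ((x of tin2_mid in the frame of pan_left_top between -0.088 and 0.088 m and y of tin2_mid in the frame of pan_left_top between -0.093 and 0.093 m and z of tin2_mid in the frame of pan_left_top between 0.01 and 0.15 m) or (x of tin2_mid in the frame of pan_right_top between -0.088 and 0.088 m and y of tin2_mid in the frame of pan_right_top between -0.093 and 0.093 m and z of tin2_mid in the frame of pan_right_top between 0.01 and 0.15 m)) and ((x of tin3_mid in the frame of pan_left_top between -0.088 and 0.088 m and y of tin3_mid in the frame of pan_left_top between -0.093 and 0.093 m and z of tin3_mid in the frame of pan_left_top between 0.01 and 0.15 m) or (x of tin3_mid in the frame of pan_right_top between -0.088 and 0.088 m and y of tin3_mid in the frame of pan_right_top between -0.093 and 0.093 m and z of tin3_mid in the frame of pan_right_top between 0.01 and 0.15 m)) and ((x of tin4_mid in the frame of pan_left_top between -0.088 and 0.088 m and y of tin4_mid in the frame of pan_left_top between -0.093 and 0.093 m and z of tin4_mid in the frame of pan_left_top between 0.01 and 0.15 m) or (x of tin4_mid in the frame of pan_right_top between -0.088 and 0.088 m and y of tin4_mid in the frame of pan_right_top between -0.093 and 0.093 m and z of tin4_mid in the frame of pan_right_top between 0.01 and 0.15 m)) and ((x of carton1_mid in the frame of pan_left_top between -0.088 and 0.088 m and y of carton1_mid in the frame of pan_left_top between -0.093 and 0.093 m and z of carton1_mid in the frame of pan_left_top between 0.01 and 0.15 m) or (x of carton1_mid in the frame of pan_right_top between -0.088 and 0.088 m and y of carton1_mid in the frame of pan_right_top between -0.093 and 0.093 m and z of carton1_mid in the frame of pan_right_top between 0.01 and 0.15 m)) and ((x of carton2_mid in the frame of pan_left_top between -0.088 and 0.088 m and y of carton2_mid in the frame of pan_left_top between -0.093 and 0.093 m and z of carton2_mid in the frame of pan_left_top between 0.01 and 0.15 m) or (x of carton2_mid in the frame of pan_right_top between -0.088 and 0.088 m and y of carton2_mid in the frame of pan_right_top between -0.093 and 0.093 m and z of carton2_mid in the frame of pan_right_top between 0.01 and 0.15 m)) and value of joint pan_left between -0.004 and 0.004 m and value of joint pan_right between -0.004 and 0.004 m and velocity of joint pan_left between -0.02 and 0.02 m/s); the robot touches nothing.
It fails at once if the sweet jar is pushed more than 3 cm or tipped (distance of jar from where it was at the start of the episode above 0.03 m or angle between jar's own z axis and vertical above 0.4 rad).
It fails at once if the steel pot is pushed more than 3 cm or tipped (distance of scoop_pot from where it was at the start of the episode above 0.03 m or angle between scoop_pot's own z axis and vertical above 0.4 rad).
It fails at once if the card reader is pushed more than 3 cm or tipped (distance of card_reader from where it was at the start of the episode above 0.03 m or angle between card_reader's own z axis and vertical above 0.4 rad).
Of tin1, tin2, tin3, tin4 only 2 to 4 are there at a start; the rules pass over those that are not, and their reading is None.
At some moment in a run one of tin1, tin2, tin3, tin4, carton1, carton2 may be knocked a few centimetres aside while the robot is not near it.
Once in a run the grip may slacken for a moment while it holds something.
It also fails if it takes over 210 s, if anything falls off the work surface, if the arm or the gripper's body presses on something with over 40 N, if the wrist force passes 120 N, or if a joint passes its speed limit or range.

## Working session

There is one attempt and no reset: what is moved stays moved. The work goes in short steps, Python scripts to look and compute and a shell command to move; the robot and the scene stay as the last step left them, time stands still between calls to the robot, and variables do not carry over. Pictures are saved under pics/ and viewed, about 12 in all and at most 16, crops included, and the job is handed in when it is done.

```bash
ls; mkdir -p pics; python3 - <<'E'
from rig import get_obs, imaging, robot
import cv2
print(get_obs())
for n in ("top","side"):
    im=imaging.camera(n); cv2.imwrite(f"pics/{n}0.png",im[:,:,::-1]); print(n,imaging.camera_params(n))
E
```

```text
pics
{'time': 0.0, 'q': array([ 1.09050127e+00,  5.28500788e-01,  1.43392270e+00, -1.50747871e-05,
        1.18136685e+00, -1.78498296e-01]), 'joint_velocities': array([-8.48624103e-04, -3.91849026e-04,  5.82675023e-04,  6.01319405e-04,
        1.45293180e-03, -1.68071991e-05]), 'joint_torque': array([ 4.67739119e-04, -4.40041888e+01, -1.76588684e+01,  6.31766533e-02,
        5.81886142e-02, -1.81299079e-04]), 'position': array([0.18540078, 0.5960945 , 0.22154387]), 'tool_rot': array([ 0.1055579 ,  0.69931808, -0.10703154,  0.69882473]), 'ft_force': array([0.77497153, 0.54437339, 0.25959777]), 'moment': array([-0.03608687, -0.0517043 , -0.00556704]), 'grip_width': 0.08683166404889706}
top {'camera_matrix': array([[534.28628984,   0.        , 275.23609897],
       [  0.        , 534.28628984, 204.70560324],
       [  0.        ,   0.        ,   1.        ]]), 'xyz': array([ 0.48586557, -0.0566929 ,  1.55464758]), 'rotation': array([ 0.71108487, -0.70231744,  0.02458833, -0.0224486 ])}
side {'camera_matrix': array([[396.90062614,   0.        , 278.19062399],
       [  0.        , 396.90062614, 210.27663601],
       [  0.        ,   0.        ,   1.        ]]), 'xyz': array([ 0.30153816, -0.75457998,  1.04789947]), 'rotation': array([ 0.92343908, -0.19783158,  0.06199443, -0.32292355])}
```

View pics/top0.png

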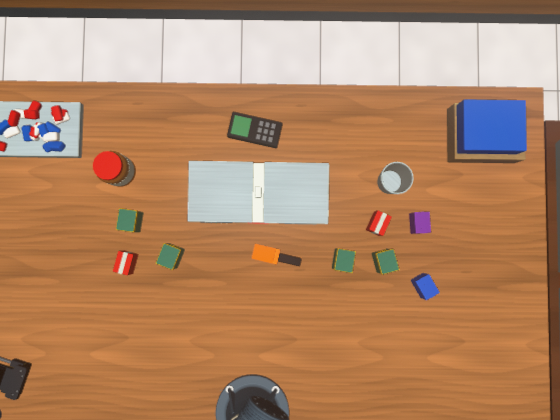

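View pics/side0.png

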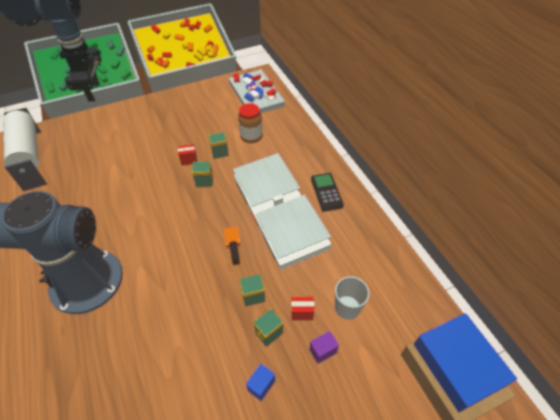

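The top view shows the scale at about (258,192) and the wedge with its tip at (254,252) and bar at (289,259). There are four tins at (129,221), (170,256), (345,261) and (387,261), and red cartons at (124,262) and (379,223). The jar, pot and reader sit around the scale. The blue and purple boxes are look-alikes.

```bash
cat > h.py <<'E'
import numpy as np, cv2
from rig import get_obs, imaging, robot
from scipy.spatial.transform import Rotation as R
def rot(q): return R.from_quat(q)
def ray(cam,px,z):
    p=imaging.camera_params(cam); K=p["camera_matrix"]
    d=rot(p["rotation"]).apply(np.linalg.inv(K)@[px[0],px[1],1]); o=p["xyz"]
    return (o+d*(z-o[2])/d[2]).round(4)
def proj(cam,X):
    p=imaging.camera_params(cam); c=rot(p["rotation"]).inv().apply(np.array(X)-p["xyz"])
    u=p["camera_matrix"]@(c/c[2]); return u[:2]
def yawtool():  # yaw of tool y in world, deg (0: tool y = world y)
    y=rot(get_obs()["tool_rot"]).as_matrix()[:,1]; return np.degrees(np.arctan2(-y[0],y[1]))
def to(X,yaw=None):  # shift in tool axes (mm) and turn needed (deg about tool x)
    o=get_obs(); r=rot(o["tool_rot"])
    d=r.inv().apply(np.array(X)-o["position"])*1000
    y=yawtool(); t=None
    if yaw is not None: t=-((yaw-y+90)%180-90)
    return d.round(1),t
def state():
    o=get_obs(); print("t",round(o["time"],2),"pos",o["position"].round(4),"yaw",round(yawtool(),1),"down",rot(o["tool_rot"]).as_matrix()[:,0].round(3),"F",o["ft_force"].round(1),"w",round(o["grip_width"],4),"q",np.round(o["q"],2))
def rectyaw(m,cam,z): # long side direction of mask region in world at height z
    c=max(cv2.findContours(m.astype(np.uint8),0,2)[0],key=cv2.contourArea)
    W=np.array([ray(cam,p[0],z)[:2]*1000 for p in c],np.float32)
    return cv2.minAreaRect(W)
E
python3 - <<'E'
from h import *
state(); im=imaging.camera("top")
for n,z in [("tin1_mid",.04),("carton1_mid",.03),("wedge_grip",.024),("wedge_tip",0),("front_edge",.009),("pan_left_top",.08),("pan_right_top",.08),("jar",0),("scoop_pot",0),("card_reader",0)]:
    for r in imaging.tip_of("top",n): print(n,round(r["confidence"],2),np.round(r["pixel"],1),ray("top",r["pixel"],z))
    if n[:3] in("tin","car"):
        for r in imaging.cut_out("top",n):
            print("  cut",round(r["confidence"],2),np.round(r["box"]),[np.round(a,1) for a in rectyaw(r["pixels"],"top",.05)])
E
```

```text
t 0.1 pos [0.1854 0.5962 0.2216] yaw -17.3 down [-0.001 -0.002 -1.   ] F [-0.7 -0.7 -0.6] w 0.0872 q [ 1.09  0.53  1.43 -0.    1.18 -0.18]
tin1_mid 0.69 [168.7 254.2] [0.4431 0.2382 0.04  ]
tin1_mid 0.63 [120.6 166.4] [0.6908 0.3817 0.04  ]
  cut 0.91 [171. 256.  29.  35.] [array([437.4, 233. ]), array([65.3, 70.6]), np.float64(70.3)]
carton1_mid 0.87 [380.  225.1] [ 0.5329 -0.3604  0.03  ]
carton1_mid 0.81 [416.9 218.8] [ 0.5522 -0.466   0.03  ]
carton1_mid 0.8 [422.8 285.6] [ 0.363  -0.4817  0.03  ]
  cut 0.89 [418. 222.  23.  22.] [array([ 543.5, -468.3]), array([57.5, 58. ]), np.float64(4.8)]
  cut 0.69 [426. 288.  25.  30.] [array([ 363.8, -482.7]), array([71.6, 56.6]), np.float64(27.0)]
  cut 0.65 [379. 223.  22.  23.] [array([ 538.3, -352.2]), array([52., 67.]), np.float64(65.7)]
wedge_grip 0.65 [288.9 259.2] [ 0.4326 -0.1016  0.024 ]
wedge_grip 0.32 [295.1 192.6] [ 0.6235 -0.1174  0.024 ]
wedge_tip 0.7 [252.3 252.7] [0.4492 0.004  0.    ]
front_edge 0.96 [256.8 220. ] [ 0.5439 -0.0079  0.009 ]
front_edge 0.18 [127.3 263.4] [0.4144 0.3626 0.009 ]
pan_left_top 0.65 [220.7 189.8] [0.6236 0.091  0.08  ]
pan_left_top 0.54 [134.1 218.4] [0.5414 0.3283 0.08  ]
pan_left_top 0.38 [344.4 261.7] [ 0.4296 -0.2525  0.08  ]
pan_right_top 0.71 [296.6 190.3] [ 0.6249 -0.1193  0.08  ]
scoop_pot 0.9 [388.6 181.9] [ 0.6605 -0.3917  0.    ]
card_reader 0.91 [255.1 129.1] [0.8118 0.0012 0.    ]
  cut 0.81 [256. 130.  55.  38.] [array([8.005e+02, 5.000e-01]), array([147.6,  78.1]), np.float64(78.1)]
  cut 0.33 [297. 193.  63.  62.] [array([ 622. , -117.3]), array([178.8, 184.3]), np.float64(0.4)]
```

```bash
python3 -m inch '[[87,[0,-15,60],[0,0,0]],[87,[0,-15,60],[0,0,0]],[87,[0,-15,60],[0,0,0]],[87,[0,-15,60],[0,0,0]],[87,[0,-57,21],[0,0,0]],[87,[0,-57,21],[0,0,0]],[87,[0,-57,21],[0,0,0]],[87,[0,-57,21],[0,0,0]],[87,[0,-57,21],[0,0,0]],[87,[0,-57,21],[0,0,0]],[87,[0,-57,21],[0,0,0]],[87,[0,-57,21],[0,0,0]]]' 20
python3 -c "from h import *; state(); print(to([.42,-.1,.2],-99))"
```

```text
time: 2.3
position: [0.4359, -0.0279, 0.2225]
tool_rot: [0.105, 0.694, -0.1, 0.705]
ft_force: [0.8, -0.5, 0.3]
grip_width: 0.0871
t 2.3 pos [ 0.4359 -0.0279  0.2225] yaw -16.7 down [ 0.016  0.005 -1.   ] F [ 0.8 -0.5  0.3] w 0.0871 q [-0.33  0.27  1.89  0.01  0.97 -1.61]
(array([ 21.8, -73.8,   5.1]), np.float64(82.313289248436))
```

```bash
python3 -m inch '[[87,[0,0,0],[10.5,0,0]],[87,[0,0,0],[10.5,0,0]],[87,[0,0,0],[10.5,0,0]],[87,[0,0,0],[10.5,0,0]],[87,[0,0,0],[10.5,0,0]],[87,[0,0,0],[10.5,0,0]],[87,[0,0,0],[10.5,0,0]],[87,[0,0,0],[8.5,0,0]]]'
python3 - <<'E'
from h import *
state(); print(to([.42,-.1,.2],-99))
im=imaging.camera("wrist"); cv2.imwrite("pics/w1.png",im[:,:,::-1])
for n,z in [("wedge_grip",.024),("wedge_tip",0)]:
    for r in imaging.tip_of("wrist",n): print(n,r["confidence"],np.round(r["pixel"],1),ray("wrist",r["pixel"],z))
E
```

```text
time: 3.3
position: [0.4382, -0.0356, 0.2245]
tool_rot: [0.551, 0.446, -0.538, 0.455]
ft_force: [0.8, 0.3, -0.2]
grip_width: 0.0867
t 3.3 pos [ 0.4382 -0.0356  0.2245] yaw -100.8 down [ 0.022  0.003 -1.   ] F [ 0.8  0.3 -0.2] w 0.0867 q [-0.34  0.27  1.89  0.01  0.97 -0.16]
(array([23.9, -6.3, 66.9]), np.float64(-1.8198921217785085))
wedge_grip 0.68 [277.9 234. ] [ 0.4314 -0.1056  0.024 ]
wedge_tip 0.94 [281.6 137.6] [0.4566 0.0048 0.    ]
```

```bash
cat >> h.py <<'E'
def to(X,yaw,half=True):
    """shift mm in current tool axes, shift mm after turning, turn (rotvec deg, tool axes); yaw mod 180 if half"""
    o=get_obs(); r=rot(o["tool_rot"]); c=yawtool()
    if half: yaw=c+((yaw-c+90)%180-90)
    a=np.radians(yaw); x=np.array([0,0,-1]); y=np.array([-np.sin(a),np.cos(a),0])
    g=R.from_matrix(np.c_[x,y,np.cross(x,y)]); d=np.array(X)-o["position"]
    return (r.inv().apply(d)*1000).round(1),(g.inv().apply(d)*1000).round(1),np.degrees((r.inv()*g).as_rotvec()).round(1)
E
python3 -c "from h import *; print(to([.4314,-.1056,.1],-102.9))"
```

```text
(array([124. ,   3.4,  70.9]), array([124.4,   9.1,  69.8]), array([ 2.5, -0.4, -1.2]))
```

```bash
python3 -m inch '[[87,[0,0,0],[2.5,-0.4,-1.2]],[87,[30,2,35],[0,0,0]],[87,[40,3,35],[0,0,0]],[87,[54,4,0],[0,0,0]],[87,[0,0,0],[0,0,0]]]'
python3 - <<'E'
from h import *
state(); 
im=imaging.camera("wrist")
for n,z in [("wedge_grip",.024),("wedge_tip",0)]:
    for r in imaging.tip_of("wrist",n): print(n,r["confidence"],np.round(r["pixel"],1),ray("wrist",r["pixel"],z))
print(to([.4314,-.1056,.006],-102.9))
E
```

```text
time: 4.08
position: [0.4351, -0.1093, 0.0989]
tool_rot: [0.551, 0.442, -0.549, 0.447]
ft_force: [-0.9, 0.1, 0.9]
grip_width: 0.0871
t 4.08 pos [ 0.4351 -0.1093  0.0989] yaw -102.1 down [ 0.006 -0.003 -1.   ] F [-0.9  0.1  0.9] w 0.0871 q [-0.5   0.51  1.98  0.    0.64 -0.29]
wedge_grip 0.85 [272.9 212.9] [ 0.4366 -0.1112  0.024 ]
wedge_tip 0.92 [270.   54.4] [0.4604 0.0039 0.    ]
(array([97.6, -9.9, -3.7]), array([97.8, -8.1, -3.1]), array([ 0.8,  0.3, -1.1]))
```

```bash
python3 -m inch '[[60,[45,0,2],[0,0,0]],[60,[40,0,0],[0,0,0]],[60,[7,0,0],[0,0,0]],[10,[0,0,0],[0,0,0]],[10,[0,0,0],[0,0,0]],[10,[0,0,0],[0,0,0]],[10,[0,0,0],[0,0,0]]]' 40
python3 - <<'E'
from h import *
state(); print(to([.40,-.012,.02],-180,False)); print(to([.40,-.012,.02],180,False))
E
```

```text
time: 5.1
position: [0.4507, -0.1167, 0.0252]
tool_rot: [0.555, 0.43, -0.541, 0.464]
ft_force: [0.4, 0.3, -0.8]
grip_width: 0.0279
t 5.1 pos [ 0.4507 -0.1167  0.0252] yaw -101.6 down [ 0.046 -0.025 -0.999] F [ 0.4  0.3 -0.8] w 0.0279 q [-0.49  0.68  2.01  0.    0.4  -0.29]
(array([  0.2, -70.9, -92.3]), array([   5.2, -104.7,   50.7]), array([78.4, -1.3, -3. ]))
(array([  0.2, -70.9, -92.3]), array([   5.2, -104.7,   50.7]), array([78.4, -1.3, -3. ]))
```

```bash
python3 -m inch '[[60,[0,0,0],[0,0,0]],[60,[0,0,0],[0,0,0]],[60,[0,0,0],[0,0,0]]]' 40
python3 - <<'E'
from h import *
state(); print(to([.4366,-.1112,.006],-101.7))
E
```

```text
time: 5.48
position: [0.4513, -0.117, 0.0256]
tool_rot: [0.555, 0.429, -0.54, 0.464]
ft_force: [-0.1, -0.5, -0.0]
grip_width: 0.0504
t 5.47 pos [ 0.4513 -0.117   0.0256] yaw -101.6 down [ 0.048 -0.025 -0.999] F [-0.1 -0.5 -0. ] w 0.0504 q [-0.49  0.68  2.01  0.    0.4  -0.29]
(array([ 18.7, -16.5,  -3. ]), array([ 19.6, -15.6,  -2.7]), array([ 0.1,  0.9, -3. ]))
```

```bash
python3 -m inch '[[87,[-20,-8,-2],[0,0.9,-3]],[87,[-20,-8,0],[0,0,0]],[87,[0,0,0],[0,0,0]]]' 40
python3 - <<'E'
from h import *
state(); 
im=imaging.camera("wrist"); cv2.imwrite("pics/w2.png",im[:,:,::-1])
for n,z in [("wedge_grip",.024),("wedge_tip",0)]:
    for r in imaging.tip_of("wrist",n): print(n,r["confidence"],np.round(r["pixel"],1),ray("wrist",r["pixel"],z))
print(to([.4366,-.1112,.006],-101.7))
E
```

```text
time: 5.85
position: [0.4344, -0.1111, 0.0653]
tool_rot: [-0.548, -0.448, 0.549, -0.445]
ft_force: [1.1, 0.1, -0.0]
grip_width: 0.0796
t 5.85 pos [ 0.4344 -0.1111  0.0653] yaw -101.6 down [-0.003  0.002 -1.   ] F [ 1.1  0.1 -0. ] w 0.0796 q [-0.5   0.59  2.    0.    0.56 -0.3 ]
wedge_tip 0.57 [407.7  38.5] [ 0.5403 -0.009  -0.    ]
(array([58.1,  2.4, -0.2]), array([58.2,  2.1, -0.4]), array([ 0.1, -0.1,  0.3]))
```

View pics/w2.png

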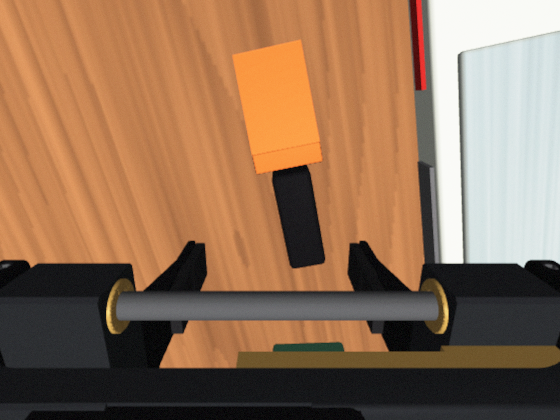

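The wedge's bar runs from (307,265) to (290,168) and its tip edge is centred near (267,48). The failed grip nudged it ahead and turned it. I'll compute its new pose from those pixels.

```bash
python3 - <<'E'
from h import *
a=ray("wrist",[307,265],.038);b=ray("wrist",[290,168],.038);t=ray("wrist",[267,48],.005)
print(a,b,t); v=(t-a)[:2]; yaw=np.degrees(np.arctan2(v[1],v[0])); print(yaw, np.hypot(*v))
u=v/np.hypot(*v); g=t[:2]-u*.115; print("grip",g)
print(to([g[0],g[1],.05],yaw)); print(to([g[0],g[1],.006],yaw))
E
```

```text
[ 0.4507 -0.1329  0.038 ] [ 0.452  -0.0676  0.038 ] [0.4522 0.003  0.005 ]
89.36762193202497 0.13590827789358526
grip [ 0.45093076 -0.111993  ]
(array([14.1, 16.3, -2.4]), array([14.2, 16.4,  0.7]), array([-11. ,  -0.1,   0.3]))
(array([58.1, 16.5, -2.4]), array([58.2, 16.4,  0.7]), array([-11. ,  -0.1,   0.3]))
```

```bash
python3 -m inch '[[87,[0,10,0],[-10.5,0,0]],[87,[0,6,0],[0,0,0]],[87,[12,0,0],[0,0,0]],[87,[12,0,0],[0,0,0]],[87,[0,0,0],[0,0,0]]]' 40
python3 - <<'E'
from h import *
state(); print(to([.4509,-.112,.006],89.4))
E
```

```text
time: 6.62
position: [0.4489, -0.1122, 0.0355]
tool_rot: [-0.504, -0.498, 0.507, -0.491]
ft_force: [-1.1, -0.1, 0.3]
grip_width: 0.087
t 6.62 pos [ 0.4489 -0.1122  0.0355] yaw -91.2 down [-0.01   0.006 -1.   ] F [-1.1 -0.1  0.3] w 0.087 q [-0.49  0.66  1.97  0.    0.52 -0.47]
(array([29.5,  2.2, -0.1]), array([29.5,  2. , -0.3]), array([-0.7, -0.3,  0.6]))
```

```bash
python3 -m inch '[[87,[10,1,0],[0,0,0.6]],[87,[10,0,0],[0,0,0]],[87,[9,0,0],[0,0,0]],[87,[0,0,0],[0,0,0]]]' 40
python3 - <<'E'
from h import *
state(); print(to([.4509,-.112,.006],89.4))
E
```

```text
time: 7.12
position: [0.4491, -0.1118, 0.0046]
tool_rot: [0.507, 0.496, -0.505, 0.492]
ft_force: [0.7, 0.0, 1.1]
grip_width: 0.0869
t 7.12 pos [ 0.4491 -0.1118  0.0046] yaw -91.4 down [-0.001  0.006 -1.   ] F [0.7 0.  1.1] w 0.0869 q [-0.49  0.73  1.99  0.01  0.43 -0.48]
(array([-1.4,  1.8,  0.1]), array([-1.4,  1.8,  0.2]), array([-0.8, -0.4,  0.1]))
```

Aligned, so close now.

```bash
python3 -m inch '[[5,[0,0,0],[0,0,0]],[5,[0,0,0],[0,0,0]],[5,[0,0,0],[0,0,0]],[5,[0,0,0],[0,0,0]],[5,[0,0,0],[0,0,0]],[5,[0,0,0],[0,0,0]],[5,[0,0,0],[0,0,0]],[5,[0,0,0],[0,0,0]]]' 40
python3 - <<'E'
from h import *
state(); print(to([.40,-.012,.03],-179.9,False))
E
```

```text
time: 8.12
position: [0.4499, -0.1121, 0.0055]
tool_rot: [0.507, 0.495, -0.504, 0.493]
ft_force: [0.5, -0.8, -0.1]
grip_width: 0.0235
t 8.12 pos [ 0.4499 -0.1121  0.0055] yaw -91.4 down [ 0.001  0.005 -1.   ] F [ 0.5 -0.8 -0.1] w 0.0235 q [-0.49  0.72  1.98  0.01  0.43 -0.48]
(array([-24. , -52.2, -99.1]), array([ -24.5, -100.2,   49.7]), array([88.5, -0.3,  0.2]))
```

```bash
python3 -m inch '[[5,[-15,0,0],[0,0,0]],[5,[-12,0,0],[0,0,0]],[5,[0,-13,-25],[0,0,0]],[5,[0,-13,-25],[0,0,0]],[5,[0,-13,-25],[0,0,0]],[5,[0,-13,-25],[0,0,0]],[5,[0,0,0],[10,0,0]],[5,[0,0,0],[10,0,0]],[5,[0,0,0],[10,0,0]],[5,[0,0,0],[10,0,0]],[5,[0,0,0],[10,0,0]],[5,[0,0,0],[10,0,0]]]'
python3 -m inch '[[5,[0,0,0],[10,0,0]],[5,[0,0,0],[10,0,0]],[5,[0,0,0],[8,0,0]],[5,[0,0,0],[0,0,0]]]'
python3 - <<'E'
from h import *
state(); print(to([.405,-.012,.006],180,False))
im=imaging.camera("wrist"); cv2.imwrite("pics/w3.png",im[:,:,::-1])
for n,z in [("wedge_tip",.027),("front_edge",.009)]:
    for r in imaging.tip_of("wrist",n): print(n,r["confidence"],np.round(r["pixel"],1),ray("wrist",r["pixel"],z))
E
```

```text
time: 9.62
position: [0.402, -0.0092, 0.0433]
tool_rot: [0.693, 0.162, -0.683, 0.164]
ft_force: [-0.2, -0.2, -1.7]
grip_width: 0.0236
time: 10.12
position: [0.4031, -0.0095, 0.0468]
tool_rot: [0.713, -0.013, -0.701, -0.013]
ft_force: [0.8, -0.1, -0.9]
grip_width: 0.0237
t 10.12 pos [ 0.4031 -0.0095  0.0468] yaw 177.8 down [ 0.018 -0.001 -1.   ] F [ 0.8 -0.1 -0.9] w 0.0237 q [-0.31  0.61  2.14  0.01  0.38  1.29]
(array([40.8,  2.5, -1.3]), array([40.8,  2.5, -1.9]), array([-2.1, -1. , -0. ]))
wedge_tip 0.83 [274.5  26.7] [ 0.524 -0.013  0.027]
front_edge 0.71 [268.7   6.6] [ 0.5377 -0.0102  0.009 ]
```

View pics/w3.png

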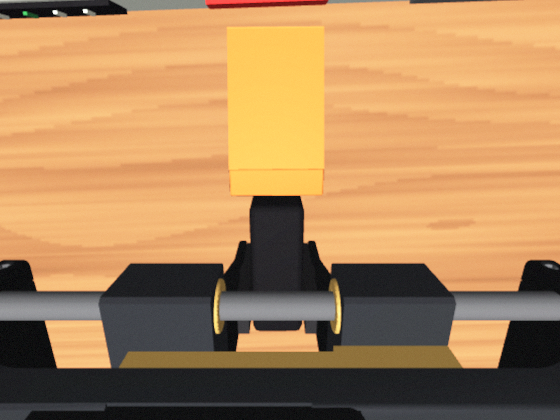

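The wedge is held square, with its tip edge at (276,27) facing the red mark at (267,3). I'll level it and lower it to the counter.

```bash
python3 -m inch '[[5,[0,2,0],[-2,-1,0]],[5,[12,0,0],[0,0,0]],[5,[12,0,0],[0,0,0]],[5,[12,0,0],[0,0,0]],[5,[0,0,0],[0,0,0]]]'
python3 -c "from h import *; state(); print(to([.405,-.012,.006],180,False))"
```

```text
time: 10.9
position: [0.4027, -0.0116, 0.0073]
tool_rot: [-0.706, -0.001, 0.708, -0.001]
ft_force: [-0.3, -0.1, -1.9]
grip_width: 0.0239
t 10.9 pos [ 0.4027 -0.0116  0.0073] yaw -179.9 down [-0.003 -0.    -1.   ] F [-0.3 -0.1 -1.9] w 0.0239 q [-0.31  0.71  2.14 -0.    0.3   1.26]
(array([ 1.3,  0.4, -2.3]), array([ 1.3,  0.4, -2.3]), array([ 0.1,  0.2, -0. ]))
```

```bash
python3 -m inch '[[5,[1,0,-5],[0,0,0]],[5,[0,0,-8],[0,0,0]],[5,[0,0,-8],[0,0,0]],[5,[0,0,-8],[0,0,0]],[5,[0,0,-8],[0,0,0]],[5,[0,0,0],[0,0,0]]]'
python3 -c "from h import *; state(); print(to([.474,-.012,.006],180,False))"
```

```text
time: 11.65
position: [0.4383, -0.0103, 0.0067]
tool_rot: [-0.703, -0.002, 0.711, -0.0]
ft_force: [-0.6, 0.4, 0.2]
grip_width: 0.0237
t 11.65 pos [ 0.4383 -0.0103  0.0067] yaw -179.9 down [-0.011  0.002 -1.   ] F [-0.6  0.4  0.2] w 0.0237 q [-0.28  0.72  2.04 -0.    0.4   1.29]
(array([  0.3,   1.8, -35.7]), array([  0.7,   1.7, -35.7]), array([0.1, 0.6, 0.1]))
```

```bash
python3 -m inch '[[5,[0,0,-6],[0,0.6,0]],[5,[0,0,-6],[0,0,0]],[5,[0,0,-6],[0,0,0]],[5,[0,0,-6],[0,0,0]]]'
python3 -c "from h import *; state(); print(to([.474,-.012,.006],180,False))"
```

```text
time: 12.15
position: [0.4433, -0.0058, 0.0056]
tool_rot: [-0.693, -0.005, 0.721, 0.004]
ft_force: [-8.8, -2.1, 4.5]
grip_width: 0.0236
t 12.15 pos [ 0.4433 -0.0058  0.0056] yaw -179.9 down [-0.04   0.012 -0.999] F [-8.8 -2.1  4.5] w 0.0236 q [-0.27  0.72  2.01  0.    0.46  1.3 ]
(array([ -1.7,   6.2, -30.6]), array([ -0.4,   6.2, -30.7]), array([0.1, 2.3, 0.7]))
```

```bash
python3 -m inch '[[5,[-1,4,-14],[0,2.3,0.7]],[5,[-1,3,-14],[0,2,0.5]],[5,[-1,3,-14],[0,2,0.5]]]' 55
python3 -c "from h import *; state(); print(to([.474,-.012,.006],180,False))"
```

```text
time: 12.52
position: [0.4598, -0.0087, 0.0056]
tool_rot: [0.713, 0.0, -0.702, 0.003]
ft_force: [-11.3, 1.1, 5.5]
grip_width: 0.0237
t 12.53 pos [ 0.4598 -0.0087  0.0056] yaw -179.7 down [ 0.016 -0.004 -1.   ] F [-11.3   1.1   5.5] w 0.0237 q [-0.26  0.72  2.01  0.    0.4   1.3 ]
(array([ -0.2,   3.3, -14.2]), array([ -0.4,   3.3, -14.2]), array([ 0.3, -0.9, -0.2]))
```

```bash
python3 -m inch '[[5,[-1.5,3,-14],[0,0.5,0]],[5,[-1.5,3,-14],[0,1.5,0.4]]]' 55
python3 -c "from h import *; state(); print(to([.474,-.012,.006],180,False))"
```

```text
time: 12.78
position: [0.4671, -0.0094, 0.0054]
tool_rot: [0.709, 0.003, -0.705, 0.002]
ft_force: [-18.2, -4.4, 2.3]
grip_width: 0.0234
t 12.78 pos [ 0.4671 -0.0094  0.0054] yaw -179.6 down [ 0.005  0.001 -1.   ] F [-18.2  -4.4   2.3] w 0.0234 q [-0.26  0.73  1.98  0.    0.43  1.3 ]
(array([-0.5,  2.7, -6.8]), array([-0.6,  2.6, -6.9]), array([ 0.4, -0.3,  0. ]))
```

```bash
python3 -m inch '[[5,[-1,3,-14],[0,1.5,0.4]],[5,[-1,2,-14],[0,1.5,0.4]]]' 55
python3 -c "from h import *; state(); print(to([.474,-.012,.006],180,False))"
```

```text
time: 13.02
position: [0.4671, -0.0093, 0.0054]
tool_rot: [-0.707, -0.003, 0.708, -0.004]
ft_force: [-20.6, -12.4, 10.8]
grip_width: 0.0237
t 13.03 pos [ 0.4671 -0.0093  0.0054] yaw -179.4 down [-0.002 -0.001 -1.   ] F [-20.6 -12.4  10.8] w 0.0237 q [-0.26  0.73  1.97 -0.    0.44  1.3 ]
(array([-0.6,  2.8, -6.9]), array([-0.6,  2.7, -6.9]), array([ 0.6,  0.1, -0.1]))
```

```bash
python3 -m inch '[[5,[-2,0,-25],[0,1,0]],[5,[-2,0,-30],[0,1.5,0]]]' 60
python3 -c "from h import *; state()"
```

```text
time: 13.28
position: [0.4706, -0.0055, 0.0048]
tool_rot: [-0.683, -0.012, 0.73, -0.003]
ft_force: [-45.9, -36.3, 19.4]
grip_width: 0.0237
t 13.28 pos [ 0.4706 -0.0055  0.0048] yaw -178.8 down [-0.067  0.012 -0.998] F [-45.9 -36.3  19.4] w 0.0237 q [-0.25  0.74  1.92 -0.01  0.56  1.31]
```

The push climbed steeply to 46 N, so the wedge has jammed. I'll relax, release, rise and check.

```bash
python3 -m inch '[[5,[0,0,0],[0,0,0]],[5,[0,0,3],[0,0,0]],[60,[0,0,0],[0,0,0]],[60,[0,0,0],[0,0,0]],[60,[0,0,0],[0,0,0]],[60,[0,0,0],[0,0,0]],[60,[0,0,0],[0,0,0]]]' 20
python3 -c "from h import *; state(); print(to([.455,-.01,.12],180,False))"
```

```text
time: 14.15
position: [0.4748, -0.0069, 0.005]
tool_rot: [-0.689, -0.009, 0.725, -0.001]
ft_force: [-1.0, 0.0, 0.2]
grip_width: 0.0587
t 14.15 pos [ 0.4748 -0.0069  0.005 ] yaw -179.2 down [-0.051  0.011 -0.999] F [-1.   0.   0.2] w 0.0587 q [-0.25  0.74  1.92 -0.    0.54  1.31]
(array([-113.9,    1.5,   25.7]), array([-115. ,    3.1,   19.8]), array([0.8, 2.9, 0.7]))
```

```bash
python3 -m inch '[[60,[-10,0,0],[0,0,0]],[60,[-20,0,0],[0,0,0]],[60,[-35,0,0],[0,3,0.7]],[60,[-50,0,15],[0,0,0]],[60,[-30,0,15],[0,0,0]],[60,[0,0,0],[0,0,0]]]' 20
python3 - <<'E'
from h import *
state()
im=imaging.camera("wrist")
A=im
for n,z in [("wedge_tip",0),("wedge_grip",.024),("front_edge",.017),("pan_left_top",.082),("pan_right_top",.082)]:
    for r in imaging.tip_of("wrist",n)[:2]: print(n,r["confidence"],np.round(r["pixel"],1),ray("wrist",r["pixel"],z))
B=imaging.camera("side")[100:310,160:440]
cv2.imwrite("pics/c4.png",np.hstack([cv2.resize(A,(400,300)),cv2.resize(B,(400,300))])[:,:,::-1])
C=imaging.camera("top")
for n,z in [("tin1_mid",.04),("carton1_mid",.03),("front_edge",.017),("pan_left_top",.082),("pan_right_top",.082)]:
    for r in imaging.tip_of("top",n): print(n,round(r["confidence"],2),np.round(r["pixel"],1),ray("top",r["pixel"],z))
E
```

```text
time: 14.9
position: [0.4476, -0.0082, 0.1564]
tool_rot: [0.709, 0.005, -0.705, 0.006]
ft_force: [0.4, -0.0, 0.5]
grip_width: 0.0597
t 14.9 pos [ 0.4476 -0.0082  0.1564] yaw -179.2 down [ 0.005 -0.001 -1.   ] F [ 0.4 -0.   0.5] w 0.0597 q [-0.27  0.4   1.94  0.    0.8   1.29]
wedge_grip 0.69 [275.1 171.2] [ 0.4702 -0.0065  0.024 ]
front_edge 0.58 [280.   93.6] [ 0.5377 -0.0099  0.017 ]
carton1_mid 0.91 [377.1 219.8] [ 0.5479 -0.3522  0.03  ]
carton1_mid 0.58 [424.6 285.8] [ 0.3625 -0.4868  0.03  ]
carton1_mid 0.57 [415.6 223.4] [ 0.539  -0.4622  0.03  ]
carton1_mid 0.49 [342.7 263. ] [ 0.4239 -0.2543  0.03  ]
front_edge 0.92 [258.5 220.8] [ 0.5413 -0.0131  0.017 ]
pan_left_top 0.87 [220.8 187. ] [0.6312 0.0907 0.082 ]
pan_left_top 0.73 [378.  224.8] [ 0.532  -0.3446  0.082 ]
pan_left_top 0.5 [129.8 221.1] [0.5338 0.3394 0.082 ]
pan_right_top 0.84 [295.2 189.8] [ 0.6261 -0.1153  0.082 ]
```

View pics/c4.png

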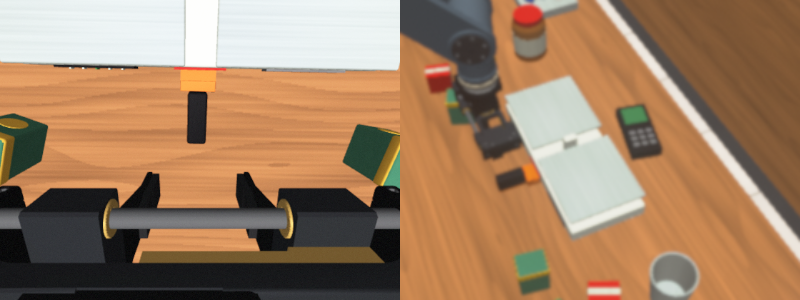

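The wedge sits in the middle with about 32 mm of orange showing, so its tip is about 43 mm in, and the jam force agrees. Next I'll fit box poses to the tins and cartons.

```bash
cat >> h.py <<'E'
from scipy.optimize import minimize
def blobs(im,kind):
    h=cv2.cvtColor(im,cv2.COLOR_RGB2HSV); H,S,V=h[...,0].astype(int),h[...,1],h[...,2]
    if kind=="tin": m=((H>60)&(H<95)&(S>80)&(V>25))
    else: m=(((H<5)|(H>173))&(S>150)&(V>60))
    m=cv2.morphologyEx(m.astype(np.uint8),cv2.MORPH_CLOSE,np.ones((7,7)))
    return [c for c in cv2.findContours(m,0,2)[0] if cv2.contourArea(c)>80]
def fit(cam,cnt,kind,z0=0,dil=0):
    """pose (x,y,yaw deg of the 60 side) of a standing box from a contour's hull"""
    a,b,h=(.06,.05,.08) if kind=="tin" else (.06,.044,.06)
    p=imaging.camera_params(cam); K=p["camera_matrix"]; r=rot(p["rotation"]).inv(); S=4
    m=np.zeros((420,560),np.uint8); cv2.drawContours(m,[cv2.convexHull(cnt)],-1,1,-1)
    M=cv2.moments(cnt); c=ray(cam,[M["m10"]/M["m00"],M["m01"]/M["m00"]],z0+h*.8)
    bx=np.array([[i*a/2,j*b/2,k] for i in(-1,1) for j in(-1,1) for k in(0,h)])
    x0,y0,w,hh=cv2.boundingRect(cnt); x0-=12;y0-=12
    x0,y0=max(x0,0),max(y0,0); sub=cv2.resize(m[y0:y0+hh+24,x0:x0+w+24],None,fx=S,fy=S,interpolation=0)
    def f(q):
        t=np.radians(q[2]); X=bx@np.array([[np.cos(t),np.sin(t),0],[-np.sin(t),np.cos(t),0],[0,0,1]])+[q[0]/1000,q[1]/1000,z0]
        C=r.apply(X-p["xyz"]); u=(C/C[:,2:])@K.T; u=((u[:,:2]-[x0,y0]+.5)*S).astype(np.float32)
        g=np.zeros_like(sub); cv2.fillConvexPoly(g,cv2.convexHull(u).round().astype(np.int32),1)
        return 1-(g&sub).sum()/max((g|sub).sum(),1)
    best=None
    for y in range(-90,90,30):
        s=np.array([c[0]*1000,c[1]*1000,y]); s=minimize(f,s,method="Nelder-Mead",options=dict(initial_simplex=s+np.array([[0,0,0],[8,0,0],[0,8,0],[0,0,15]]),maxiter=150))
        if best is None or s.fun<best.fun: best=s
    return np.r_[best.x[:2]/1000,(best.x[2]+90)%180-90].round(4),round(1-best.fun,3)
E
python3 - <<'E'
from h import *
im=imaging.camera("top")
for k in("tin","carton"):
    for c in blobs(im,k):
        x,y,w,h=cv2.boundingRect(c)
        if w<50 and h<50: print(k,(x,y,w,h),*fit("top",c,k))
print(to([.43,-.25,.25],-90))
E
```

```text
tin (378, 251, 20, 22) [ 0.431  -0.3784 -3.3846] 0.62
tin (336, 250, 18, 22) [ 0.4337 -0.2578 -8.8182] 0.686
tin (157, 245, 22, 23) [ 0.4386  0.2387 -3.01  ] 0.642
tin (117, 210, 18, 21) [ 0.5362  0.3548 -3.3948] 0.594
tin (231, 116, 20, 21) [ 8.09900e-01  4.07000e-02 -7.80361e+01] 0.644
carton (113, 251, 20, 24) [ 0.4185  0.367  -7.7098] 0.726
carton (369, 211, 22, 25) [  0.5399  -0.3562 -25.6796] 0.869
carton (93, 151, 29, 29) [  0.6956   0.4229 -62.5898] 0.761
carton (51, 106, 16, 15) [ 0.8361  0.5549 61.4271] 0.365
carton (8, 101, 33, 25) [  0.8394   0.667  -80.149 ] 0.745
(array([-96.3, 241.7,  20.9]), array([-96.2, -17.4, 241.9]), array([-89.2,  -0. ,  -0. ]))
```

```bash
python3 -m inch '[[87,[-50,0,0],[0,0,0]],[87,[-40,58,0],[0,0,0]],[87,[0,58,0],[-10,0,0]],[87,[0,58,10],[-10,0,0]],[87,[0,58,20],[-10,0,0]],[87,[0,20,10],[-10,0,0]],[87,[0,0,0],[-10,0,0]],[87,[0,0,0],[-10,0,0]],[87,[0,0,0],[-10,0,0]],[87,[0,0,0],[-10,0,0]],[87,[0,0,0],[-9,0,0]],[87,[0,0,0],[0,0,0]]]' 30
python3 - <<'E'
from h import *
state(); im=imaging.camera("wrist"); cv2.imwrite("pics/w5.png",im[:,:,::-1])
for c in blobs(im,"tin"): print(cv2.boundingRect(c),*fit("wrist",c,"tin"))
E
```

```text
time: 17.1
position: [0.4533, -0.2614, 0.2421]
tool_rot: [0.494, 0.505, -0.495, 0.506]
ft_force: [0.6, 0.9, -0.2]
grip_width: 0.0871
t 17.1 pos [ 0.4533 -0.2614  0.2421] yaw -88.8 down [ 0.    -0.002 -1.   ] F [ 0.6  0.9 -0.2] w 0.0871 q [-0.74  0.37  1.66 -0.    1.11 -0.76]
(227, 253, 58, 39) [ 0.4339 -0.3642  2.9649] 0.645
(230, 227, 50, 28) [  0.4299  -0.3077 -86.0008] 0.482
(228, 139, 61, 62) [ 0.4338 -0.2514 -8.2558] 0.907
```

View pics/w5.png

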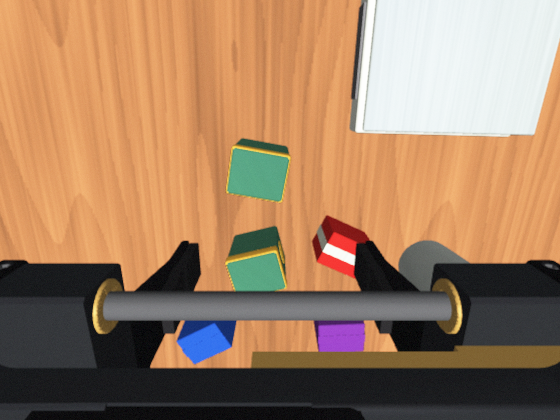

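The wrist view shows the near tin's lid at (233–290, 147–201), fitted at (0.434, −0.251) with yaw −8°. I'm picking that one.

```bash
python3 -c "from h import *; print(to([.4338,-.2514,.12],-98.3))"
```

```text
(array([122. , -19.3, -10.6]), array([122. , -20.7,  -7. ]), array([ 9.4,  0.1, -0. ]))
```

```bash
python3 -m inch '[[87,[0,-18,-8],[9.4,0,0]],[87,[40,0,0],[0,0,0]],[87,[45,0,0],[0,0,0]],[87,[35,0,0],[0,0,0]],[87,[0,0,0],[0,0,0]]]' 30
python3 -c "from h import *; state(); print(to([.4338,-.2514,.035],-98.3))"
```

```text
time: 17.77
position: [0.4366, -0.2554, 0.1208]
tool_rot: [-0.539, -0.455, 0.539, -0.461]
ft_force: [0.8, -0.0, 0.2]
grip_width: 0.0867
t 17.77 pos [ 0.4366 -0.2554  0.1208] yaw -99.3 down [ 0.005 -0.006 -1.   ] F [ 0.8 -0.   0.2] w 0.0867 q [-0.75  0.52  1.83 -0.    0.78 -0.59]
(array([85.8, -3.9, -4. ]), array([85.8, -3.4, -3.6]), array([-1. ,  0.3, -0.3]))
```

```bash
python3 -m inch '[[87,[20,-3.5,-4],[-1,0.3,-0.3]],[87,[22,0,0],[0,0,0]],[87,[22,0,0],[0,0,0]],[87,[20,0,0],[0,0,0]],[87,[0,0,0],[0,0,0]]]' 30
python3 -c "from h import *; state(); print(to([.4338,-.2514,.035],-98.3))"
```

```text
time: 18.4
position: [0.4399, -0.256, 0.042]
tool_rot: [0.537, 0.455, -0.535, 0.466]
ft_force: [-0.2, -0.5, 0.6]
grip_width: 0.0872
t 18.4 pos [ 0.4399 -0.256   0.042 ] yaw -98.6 down [ 0.012 -0.01  -1.   ] F [-0.2 -0.5  0.6] w 0.0872 q [-0.75  0.67  1.87  0.    0.58 -0.6 ]
(array([ 6.9, -6.9, -3.7]), array([ 7. , -6.8, -3.7]), array([-0.4,  0.5, -0.7]))
```

```bash
python3 -m inch '[[87,[6,-7,-4],[-0.4,0.5,-0.7]],[87,[0,0,0],[0,0,0]],[40,[0,0,0],[0,0,0]],[40,[0,0,0],[0,0,0]],[40,[0,0,0],[0,0,0]],[40,[0,0,0],[0,0,0]],[40,[0,0,0],[0,0,0]]]' 30
python3 -c "from h import *; state(); print(to([.628,.031,.22],-90))"
```

```text
time: 19.27
position: [0.4351, -0.2524, 0.0393]
tool_rot: [0.535, 0.461, -0.534, 0.465]
ft_force: [1.0, -0.1, 0.8]
grip_width: 0.0596
t 19.27 pos [ 0.4351 -0.2524  0.0393] yaw -98.3 down [ 0.005 -0.003 -1.   ] F [ 1.  -0.1  0.8] w 0.0596 q [-0.75  0.67  1.88  0.    0.58 -0.61]
(array([-180.7,  151. , -307.7]), array([-180.7,  192.9, -283.4]), array([-8.3,  0.2, -0.3]))
```

```bash
python3 -m inch '[[40,[-35,0,0],[0,0,0]],[40,[-50,0,0],[0,0,0]],[40,[-55,0,0],[0,0,0]],[40,[-10,0,0],[-8,0,0]],[40,[0,0,0],[0,0,0]]]' 30
python3 -c "from h import *; state(); print(to([.626,-.177,.19],-90))"
```

```text
time: 19.9
position: [0.4339, -0.2512, 0.1916]
tool_rot: [0.501, 0.499, -0.5, 0.5]
ft_force: [0.2, 0.4, -1.9]
grip_width: 0.06
t 19.9 pos [ 0.4339 -0.2512  0.1916] yaw -90.2 down [ 0.002 -0.    -1.   ] F [ 0.2  0.4 -1.9] w 0.06 q [-0.75  0.41  1.77  0.    0.96 -0.75]
(array([  2. , 191.9, -74.8]), array([  1.6, 192.1, -74.2]), array([-0.2,  0. , -0.1]))
```

```bash
python3 -m inch '[[40,[0,40,-15],[0,0,0]],[40,[0,55,-20],[0,0,0]],[40,[0,55,-20],[0,0,0]],[40,[0,40,-18],[0,0,0]],[40,[0,0,0],[0,0,0]]]' 30
python3 -c "from h import *; state(); print(to([.626,-.177,.13],-90))"
```

```text
time: 20.52
position: [0.6263, -0.1763, 0.183]
tool_rot: [-0.504, -0.499, 0.505, -0.492]
ft_force: [-1.0, 0.1, -2.3]
grip_width: 0.06
t 20.52 pos [ 0.6263 -0.1763  0.183 ] yaw -91.1 down [-0.009  0.006 -1.   ] F [-1.   0.1 -2.3] w 0.06 q [-0.45  0.61  1.39  0.    1.15 -0.43]
(array([53. ,  0.1,  1. ]), array([53. , -0.3,  0.7]), array([-1.1, -0.3,  0.5]))
```

```bash
python3 -m inch '[[40,[20,-1,0],[-1,-0.3,0.5]],[40,[20,-1,0],[0,0,0]],[40,[20,-1,0],[0,0,0]],[40,[14,-1,0],[0,0,0]],[40,[0,0,0],[0,0,0]]]' 30
python3 -c "from h import *; state(); print(to([.626,-.177,.102],-90))"
```

```text
time: 21.15
position: [0.6171, -0.1764, 0.1018]
tool_rot: [-0.501, -0.5, 0.503, -0.495]
ft_force: [0.7, 1.2, -0.1]
grip_width: 0.0596
t 21.15 pos [ 0.6171 -0.1764  0.1018] yaw -90.6 down [-0.007  0.003 -1.   ] F [ 0.7  1.2 -0.1] w 0.0596 q [-0.45  0.7   1.48 -0.    0.97 -0.44]
(array([-0.3,  8.9,  0.5]), array([-0.2,  8.9,  0.6]), array([-0.6, -0.2,  0.4]))
```

```bash
python3 -m inch '[[80,[0,0,0],[0,0,0]],[80,[0,0,0],[0,0,0]],[80,[0,0,0],[0,0,0]],[80,[0,0,0],[0,0,0]],[80,[-25,0,0],[0,0,0]],[80,[-50,0,0],[0,0,0]],[80,[-50,0,0],[0,0,0]],[80,[-20,0,0],[0,0,0]],[87,[0,0,0],[0,0,0]]]' 30
python3 - <<'E'
from h import *
state(); im=imaging.camera("top"); cv2.imwrite("pics/t6.png",im[80:300,80:440,::-1])
print(to([.45,.22,.26],-90))
E
```

```text
time: 22.28
position: [0.6168, -0.1771, 0.2516]
tool_rot: [-0.501, -0.501, 0.505, -0.494]
ft_force: [0.3, -0.2, -1.0]
grip_width: 0.0835
t 22.27 pos [ 0.6168 -0.1771  0.2516] yaw -90.6 down [-0.011  0.004 -1.   ] F [ 0.3 -0.2 -1. ] w 0.0835 q [-0.45  0.53  1.35 -0.    1.28 -0.44]
(array([  -5.6, -170.7, -395. ]), array([  -9.5, -166.3, -396.8]), array([-0.6, -0.3,  0.7]))
```

View pics/t6.png

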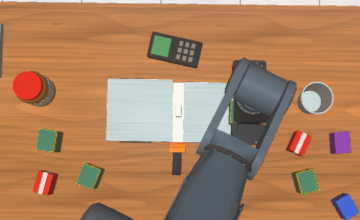

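```bash
python3 -m inch '[[87,[0,-24,-50],[0,0,0]],[87,[0,-24,-57],[0,0,0]],[87,[0,-24,-57],[0,0,0]],[87,[0,-24,-57],[0,0,0]],[87,[0,-24,-57],[0,0,0]],[87,[0,-24,-57],[0,0,0]],[87,[0,-20,-50],[0,0,0]],[87,[0,0,0],[-0.6,0,0.5]],[87,[0,0,0],[0,0,0]]]' 30
python3 - <<'E'
from h import *
state(); im=imaging.camera("wrist"); cv2.imwrite("pics/w7.png",im[:,:,::-1])
for k in("tin","carton"):
  for c in blobs(im,k): print(k,cv2.boundingRect(c),*fit("wrist",c,k))
E
```

```text
time: 23.45
position: [0.4469, 0.2148, 0.2411]
tool_rot: [0.495, 0.507, -0.507, 0.491]
ft_force: [-0.1, -0.1, 0.6]
grip_width: 0.0871
t 23.45 pos [0.4469 0.2148 0.2411] yaw -90.2 down [-0.028  0.005 -1.   ] F [-0.1 -0.1  0.6] w 0.0871 q [0.22 0.34 1.71 0.01 1.12 0.21]
tin (241, 129, 67, 67) [  0.4402   0.2364 -20.7895] 0.908
tin (334, 4, 85, 72) [ 0.5366  0.3521 -5.9948] 0.92
carton (219, 29, 63, 38) [  0.4124   0.337  -13.5929] 0.515
carton (547, 0, 13, 15) [  0.7373   0.4231 -42.0657] 0.938
carton (224, 0, 64, 36) [  0.4254   0.4001 -17.3933] 0.777
```

View pics/w7.png

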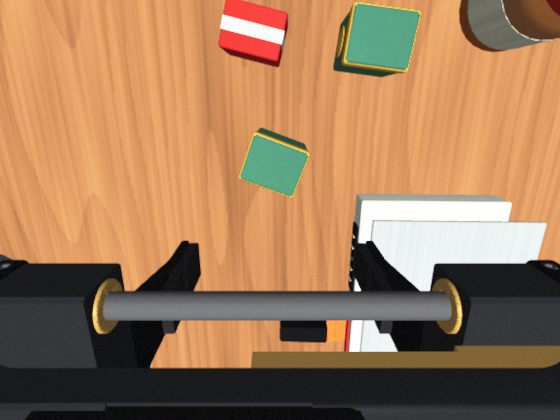

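The picture shows tin B's lid at (241–308, 129–196), fitted at (0.440, 0.236) with yaw −21°. Tin A is at (380,38) and a red carton at (253,32).

```bash
python3 -c "from h import *; print(to([.4402,.2364,.12],-110.8))"
```

```text
(array([121.3,  -3.4, -21.2]), array([121.1, -14. , -18. ]), array([20.6,  0. ,  1.7]))
```

```bash
python3 -m inch '[[87,[0,0,-10],[10.3,0,0.9]],[87,[0,-5,-10],[10.3,0,0.8]],[87,[40,-2,0],[0,0,0]],[87,[40,-2,0],[0,0,0]],[87,[40,-2,0],[0,0,0]],[87,[0,0,0],[0,0,0]]]' 30
python3 -c "from h import *; state(); print(to([.4402,.2364,.038],-110.8))"
```

```text
time: 24.25
position: [0.4455, 0.2292, 0.1172]
tool_rot: [0.589, 0.392, -0.587, 0.394]
ft_force: [0.3, 0.5, -0.0]
grip_width: 0.0867
t 24.25 pos [0.4455 0.2292 0.1172] yaw -112.5 down [ 0.004 -0.002 -1.   ] F [ 0.3  0.5 -0. ] w 0.0867 q [ 0.25  0.53  1.84 -0.    0.77  0.65]
(array([79.2, -8. , -4.7]), array([79.2, -7.5, -4.9]), array([-1.7,  0. , -0.2]))
```

```bash
python3 -m inch '[[87,[10,-7,-5],[-1.7,0,0]],[87,[24,-2,0],[0,0,0]],[87,[24,-2,0],[0,0,0]],[87,[22,-2,0],[0,0,0]],[87,[0,0,0],[0,0,0]]]' 30
python3 -c "from h import *; state(); print(to([.4402,.2364,.038],-110.8))"
```

```text
time: 24.88
position: [0.4429, 0.2396, 0.0405]
tool_rot: [0.587, 0.399, -0.576, 0.405]
ft_force: [-0.9, 1.2, -0.2]
grip_width: 0.0868
t 24.88 pos [0.4429 0.2396 0.0405] yaw -110.7 down [ 0.018  0.002 -1.   ] F [-0.9  1.2 -0.2] w 0.0868 q [ 0.28  0.67  1.89 -0.01  0.57  0.64]
(array([ 2.4, -1.4,  4. ]), array([ 2.5, -1.4,  4. ]), array([ 0.1, -0.5, -0.9]))
```

```bash
python3 -m inch '[[87,[2,-1.5,4],[0,-0.5,-0.9]],[40,[0,0,0],[0,0,0]],[40,[0,0,0],[0,0,0]],[40,[0,0,0],[0,0,0]],[40,[0,0,0],[0,0,0]],[40,[0,0,0],[0,0,0]],[40,[-20,0,0],[0,0,0]],[40,[-50,0,0],[0,0,0]],[40,[-50,0,0],[-10,0,0]],[40,[-35,0,0],[-10,0,0]],[40,[0,0,0],[0,0,0]]]' 30
python3 -c "from h import *; state(); print(to([.626,.151,.19],-90))"
```

```text
time: 26.25
position: [0.4407, 0.2364, 0.1992]
tool_rot: [0.501, 0.499, -0.5, 0.5]
ft_force: [1.8, -0.2, -3.0]
grip_width: 0.0597
t 26.25 pos [0.4407 0.2364 0.1992] yaw -90.1 down [ 0.002  0.    -1.   ] F [ 1.8 -0.2 -3. ] w 0.0597 q [ 0.27  0.39  1.77 -0.    0.98  0.27]
(array([  9.5, 185.4,  85. ]), array([  9.2, 185.3,  85.4]), array([-0.1, -0. , -0.1]))
```

```bash
python3 -m inch '[[40,[0,40,15],[0,0,0]],[40,[0,50,24],[0,0,0]],[40,[0,52,24],[0,0,0]],[40,[0,42,22],[0,0,0]],[40,[0,0,0],[0,0,0]]]' 30
python3 -c "from h import *; state(); print(to([.626,.151,.121],-90))"
```

```text
time: 26.88
position: [0.6226, 0.1473, 0.1874]
tool_rot: [-0.499, -0.5, 0.507, -0.493]
ft_force: [-0.3, 0.9, -2.3]
grip_width: 0.0599
t 26.88 pos [0.6226 0.1473 0.1874] yaw -90.7 down [-0.015 -0.002 -1.   ] F [-0.3  0.9 -2.3] w 0.0599 q [ 0.06  0.59  1.42 -0.    1.15  0.07]
(array([66.3,  4.4, -3.9]), array([66.4,  3.4, -3.7]), array([-0.7,  0.1,  0.9]))
```

```bash
python3 -m inch '[[40,[18,5,-4],[-0.7,0,0.9]],[40,[18,2,0],[0,0,0]],[40,[18,2,0],[0,0,0]],[40,[12,1,0],[0,0,0]],[40,[0,0,0],[0,0,0]]]' 30
python3 -c "from h import *; state(); print(to([.626,.151,.121],-90))"
```

```text
time: 27.5
position: [0.6267, 0.1513, 0.113]
tool_rot: [-0.497, -0.501, 0.505, -0.497]
ft_force: [-0.4, -1.3, 0.7]
grip_width: 0.0598
t 27.5 pos [0.6267 0.1513 0.113 ] yaw -90.3 down [-0.012 -0.003 -1.   ] F [-0.4 -1.3  0.7] w 0.0598 q [ 0.06  0.69  1.46 -0.    1.    0.07]
(array([-8. , -0.8,  0.4]), array([-8. , -0.7,  0.3]), array([-0.3,  0.2,  0.7]))
```

```bash
python3 -m inch '[[40,[-7,0,0],[0,0,0]],[80,[0,0,0],[0,0,0]],[80,[0,0,0],[0,0,0]],[80,[0,0,0],[0,0,0]],[80,[0,0,0],[0,0,0]],[80,[-25,0,0],[0,0,0]],[80,[-50,0,0],[0,0,0]],[80,[-45,0,0],[0,0,0]],[87,[0,0,0],[0,0,0]]]' 30
python3 -c "from h import *; state(); print(to([.45,.34,.245],-90))"
```

```text
time: 28.62
position: [0.6287, 0.1523, 0.2452]
tool_rot: [-0.498, -0.501, 0.504, -0.497]
ft_force: [-0.7, 0.5, -0.4]
grip_width: 0.0838
t 28.62 pos [0.6287 0.1523 0.2452] yaw -90.3 down [-0.01  -0.002 -1.   ] F [-0.7  0.5 -0.4] w 0.0838 q [ 0.07  0.54  1.34 -0.    1.27  0.07]
(array([   1.7, -179.5, -186.8]), array([   0.2, -178.7, -187.7]), array([-0.3,  0.1,  0.6]))
```

```bash
python3 -m inch '[[87,[0,-40,-38],[0,0,0]],[87,[0,-42,-45],[0,0,0]],[87,[0,-42,-45],[0,0,0]],[87,[0,-42,-42],[0,0,0]],[87,[0,-15,-20],[-0.3,0,0.6]],[87,[0,0,0],[0,0,0]]]' 30
python3 - <<'E'
from h import *
state(); im=imaging.camera("wrist"); cv2.imwrite("pics/w8.png",im[:,:,::-1])
for k in("tin","carton"):
  for c in blobs(im,k): print(k,cv2.boundingRect(c),*fit("wrist",c,k))
E
```

```text
time: 29.38
position: [0.4408, 0.3461, 0.2398]
tool_rot: [-0.497, -0.5, 0.504, -0.499]
ft_force: [-0.4, -0.6, 0.7]
grip_width: 0.087
t 29.38 pos [0.4408 0.3461 0.2398] yaw -90.1 down [-0.008 -0.006 -1.   ] F [-0.4 -0.6  0.7] w 0.087 q [ 0.47  0.42  1.57 -0.    1.16  0.47]
tin (330, 142, 75, 61) [  0.5374   0.3535 -10.472 ] 0.915
carton (228, 164, 55, 24) [  0.4193   0.3644 -13.3193] 0.418
carton (232, 132, 57, 32) [  0.426    0.3913 -13.472 ] 0.518
carton (509, 95, 51, 92) [  0.7458   0.3748 -60.8453] 0.806
```

View pics/w8.png

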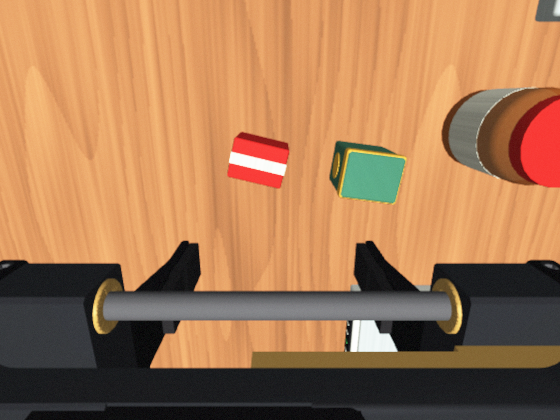

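The carton shows as two red halves around a white band, (228–289, 132–188). I'll merge the two contours and refit.

```bash
cat >> h.py <<'E'
def carton(cam,im,x0,y0,x1,y1,z0=0):
    cs=[c for c in blobs(im,"carton") if x0<=cv2.boundingRect(c)[0]<=x1 and y0<=cv2.boundingRect(c)[1]<=y1]
    return fit(cam,cv2.convexHull(np.vstack(cs)),"carton",z0)
E
python3 - <<'E'
from h import *
im=cv2.imread("pics/w8.png")[:,:,::-1]
p,s=carton("wrist",im,200,100,300,200); print(p,s); print(to([p[0],p[1],.1],p[2]-90))
E
```

```text
[  0.4195   0.3638 -13.5948] 0.963
(array([139.8, -20.9, -19.2]), array([139.7, -25.7, -12.8]), array([13.4,  0.4,  0.4]))
```

```bash
python3 -m inch '[[87,[0,-10,-10],[10.3,0.4,0.4]],[87,[0,-12,-5],[3,0,0]],[87,[45,-2,0],[0,0,0]],[87,[45,-2,0],[0,0,0]],[87,[45,-2,0],[0,0,0]],[87,[0,0,0],[0,0,0]]]' 30
python3 -c "from h import *; state(); print(to([.4195,.3638,.028],-103.6))"
```

```text
time: 30.18
position: [0.4224, 0.3583, 0.0995]
tool_rot: [0.559, 0.432, -0.559, 0.433]
ft_force: [-0.7, -0.2, 1.1]
grip_width: 0.0872
t 30.18 pos [0.4224 0.3583 0.0995] yaw -104.6 down [ 0.002 -0.001 -1.   ] F [-0.7 -0.2  1.1] w 0.0872 q [ 0.5   0.61  1.72 -0.    0.81  0.76]
(array([71.5, -4.3, -4.7]), array([71.5, -4.1, -4.7]), array([-1. ,  0.1, -0.1]))
```

```bash
python3 -m inch '[[87,[15,-5,-5],[-1,0,0]],[87,[20,-2,0],[0,0,0]],[87,[20,-1,1],[0,0,0]],[87,[16,-1,1],[0,0,0]],[87,[0,0,0],[0,0,0]]]' 30
python3 -c "from h import *; state(); print(to([.4195,.3638,.028],-103.6))"
```

```text
time: 30.8
position: [0.4216, 0.366, 0.0311]
tool_rot: [0.561, 0.436, -0.55, 0.439]
ft_force: [-0.1, 0.6, -0.4]
grip_width: 0.0868
t 30.8 pos [0.4216 0.366  0.0311] yaw -103.6 down [ 0.014  0.005 -1.   ] F [-0.1  0.6 -0.4] w 0.0868 q [ 0.52  0.72  1.75 -0.    0.65  0.76]
(array([ 3.1, -1.6,  2.7]), array([ 3.1, -1.5,  2.6]), array([ 0. , -0.5, -0.7]))
```

```bash
python3 -m inch '[[87,[2,-1.5,2.5],[0,-0.5,-0.7]],[40,[0,0,0],[0,0,0]],[40,[0,0,0],[0,0,0]],[40,[0,0,0],[0,0,0]],[40,[0,0,0],[0,0,0]],[40,[0,0,0],[0,0,0]],[40,[-20,0,0],[0,0,0]],[40,[-50,0,0],[0,0,0]],[40,[-55,0,0],[-10,0,0]],[40,[-50,0,0],[-3.5,0,0]],[40,[0,0,0],[0,0,0]]]' 30
python3 -c "from h import *; state(); print(to([.626,.035,.22],-90))"
```

```text
time: 32.17
position: [0.4201, 0.3642, 0.2098]
tool_rot: [0.498, 0.502, -0.498, 0.502]
ft_force: [0.9, 0.2, -1.0]
grip_width: 0.0599
t 32.17 pos [0.4201 0.3642 0.2098] yaw -89.6 down [ 0.  0. -1.] F [ 0.9  0.2 -1. ] w 0.0599 q [ 0.51  0.45  1.62 -0.    1.07  0.51]
(array([-10.2, 203.7, 330.5]), array([-10.2, 205.9, 329.2]), array([ 0.4, -0. , -0. ]))
```

```bash
python3 -m inch '[[40,[-15,25,35],[0,0,0]],[40,[-5,26,42],[0,0,0]],[40,[0,26,42],[0,0,0]],[40,[0,26,42],[0,0,0]],[40,[0,26,42],[0,0,0]],[40,[0,26,42],[0,0,0]],[40,[0,26,42],[0,0,0]],[40,[0,26,42],[0,0,0]],[40,[0,0,0],[0,0,0]]]' 30
python3 -c "from h import *; state(); print(to([.626,.035,.11],-90))"
```

```text
time: 33.3
position: [0.6267, 0.0257, 0.2139]
tool_rot: [0.492, 0.507, -0.505, 0.496]
ft_force: [-1.1, 0.6, -1.9]
grip_width: 0.0596
t 33.3 pos [0.6267 0.0257 0.2139] yaw -89.7 down [-0.024 -0.002 -1.   ] F [-1.1  0.6 -1.9] w 0.0596 q [-0.13  0.55  1.42 -0.01  1.2  -0.14]
(array([103.9,   1.8,  -9.5]), array([103.9,  -0.7,  -9.3]), array([0.3, 0.1, 1.4]))
```

```bash
python3 -m inch '[[40,[20,0,-5],[0.3,0,1.4]],[40,[22,1,-4],[0,0,0]],[40,[22,1,0],[0,0,0]],[40,[22,1,0],[0,0,0]],[40,[13,1,0],[0,0,0]],[40,[0,0,0],[0,0,0]]]' 30
python3 -c "from h import *; state(); print(to([.626,.035,.103],-90))"
```

```text
time: 34.05
position: [0.6211, 0.0393, 0.1042]
tool_rot: [0.496, 0.505, -0.504, 0.495]
ft_force: [-1.4, -0.2, 0.5]
grip_width: 0.0597
t 34.05 pos [0.6211 0.0393 0.1042] yaw -90.0 down [-0.017  0.002 -1.   ] F [-1.4 -0.2  0.5] w 0.0597 q [-0.12  0.68  1.52  0.    0.96 -0.12]
(array([1.1, 4.9, 4.3]), array([1.2, 4.9, 4.3]), array([-0. , -0.1,  1. ]))
```

```bash
python3 -m inch '[[40,[-1,3,4],[0,0,1]],[40,[0,0,0],[0,0,0]],[80,[0,0,0],[0,0,0]],[80,[0,0,0],[0,0,0]],[80,[0,0,0],[0,0,0]],[80,[0,0,0],[0,0,0]],[80,[-25,0,0],[0,0,0]],[80,[-50,0,0],[0,0,0]],[80,[-50,0,0],[0,0,0]],[87,[-25,0,0],[0,0,0]],[87,[0,0,0],[0,0,0]]]' 30
python3 -c "from h import *; state(); print(to([.5,-.36,.245],-90))"
```

```text
time: 35.42
position: [0.6247, 0.0349, 0.2617]
tool_rot: [0.502, 0.499, -0.498, 0.5]
ft_force: [0.1, 0.3, 0.1]
grip_width: 0.0857
t 35.42 pos [0.6247 0.0349 0.2617] yaw -90.1 down [ 0.005  0.003 -1.   ] F [0.1 0.3 0.1] w 0.0857 q [-0.12  0.49  1.39  0.    1.26 -0.12]
(array([  15. , -124.4,  395. ]), array([  16.7, -124.7,  394.9]), array([-0.1, -0.1, -0.3]))
```

```bash
python3 -m inch '[[87,[0,-20,45],[0,0,0]],[87,[0,-20,57],[0,0,0]],[87,[0,-20,57],[0,0,0]],[87,[0,-20,57],[0,0,0]],[87,[0,-20,57],[0,0,0]],[87,[0,-20,57],[0,0,0]],[87,[0,-15,57],[0,0,0]],[87,[0,-5,20],[0,0,0]],[87,[0,0,0],[0,0,0]]]' 30
python3 - <<'E'
from h import *
state(); im=imaging.camera("wrist"); cv2.imwrite("pics/w9.png",im[:,:,::-1])
for k in("tin","carton"):
  for c in blobs(im,k): print(k,cv2.boundingRect(c),*fit("wrist",c,k))
E
```

```text
time: 36.55
position: [0.476, -0.379, 0.2431]
tool_rot: [0.501, 0.508, -0.498, 0.493]
ft_force: [-0.4, 0.4, -0.3]
grip_width: 0.087
t 36.55 pos [ 0.476  -0.379   0.2431] yaw -89.9 down [-0.012  0.017 -1.   ] F [-0.4  0.4 -0.3] w 0.087 q [-0.86  0.49  1.44  0.    1.23 -0.86]
tin (204, 141, 67, 64) [ 0.4328 -0.3678 18.6441] 0.911
carton (302, 150, 56, 38) [  0.5293  -0.3817 -23.9837] 0.373
carton (311, 128, 59, 38) [  0.5393  -0.3516 -26.0828] 0.389
```

View pics/w9.png

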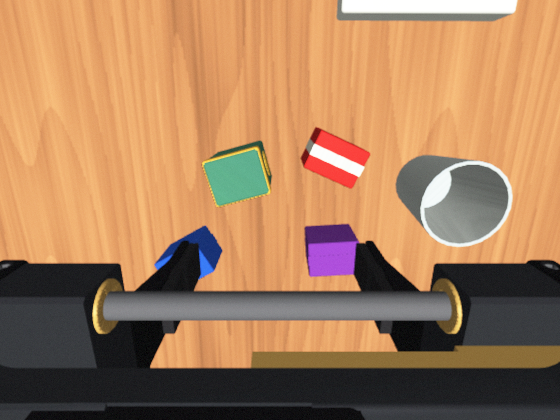

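The carton is at (302–370, 128–188), with the pot's rim beside it at (465,200). To keep the gripper body off the pot I'll grip it across its 44 mm width.

```bash
python3 - <<'E'
from h import *
im=cv2.imread("pics/w9.png")[:,:,::-1]
p,s=carton("wrist",im,290,110,320,200); print(p,s); print(to([p[0],p[1],.1],p[2],False))
E
```

```text
[  0.5388  -0.3522 -24.4285] 0.959
(array([142.8,  64.4, -23. ]), array([143.1,  49.3,  46.4]), array([-65.4,  -1.3,   0. ]))
```

```bash
python3 -m inch '[[70,[0,32,-12],[0,-1.3,0]],[70,[0,32,-12],[0,0,0]],[70,[0,0,0],[-9.4,0,0]],[70,[0,0,0],[-9.4,0,0]],[70,[0,0,0],[-9.4,0,0]],[70,[0,0,0],[-9.4,0,0]],[70,[0,0,0],[-9.4,0,0]],[70,[0,0,0],[-9.4,0,0]],[70,[0,0,0],[-9.4,0,0]],[70,[0,0,0],[0,0,0]]]' 30
python3 -c "from h import *; state(); print(to([.5388,-.3522,.09],-24.4))"
```

```text
time: 37.85
position: [0.5469, -0.3213, 0.2383]
tool_rot: [0.127, 0.704, -0.121, 0.688]
ft_force: [-0.1, -0.6, -0.3]
grip_width: 0.0703
t 37.85 pos [ 0.5469 -0.3213  0.2383] yaw -20.2 down [-0.021  0.012 -1.   ] F [-0.1 -0.6 -0.3] w 0.0703 q [-0.71  0.53  1.37 -0.    1.26 -1.92]
(array([148.1, -32.4,   6.7]), array([148.3, -31.4,   5.4]), array([ 4.2, -1.4, -0.2]))
```

```bash
python3 -m inch '[[70,[0,-31,5],[4.2,-1.4,0]],[70,[35,0,0],[0,0,0]],[70,[45,0,0],[0,0,0]],[70,[45,0,0],[0,0,0]],[70,[20,0,0],[0,0,0]],[70,[0,0,0],[0,0,0]]]' 30
python3 -c "from h import *; state(); print(to([.5388,-.3522,.03],-24.4))"
```

```text
time: 38.6
position: [0.5448, -0.3427, 0.0904]
tool_rot: [0.155, 0.689, -0.151, 0.691]
ft_force: [-0.6, 0.7, -0.7]
grip_width: 0.0701
t 38.6 pos [ 0.5448 -0.3427  0.0904] yaw -25.0 down [ 0.004  0.005 -1.   ] F [-0.6  0.7 -0.7] w 0.0701 q [-0.74  0.71  1.49  0.01  0.94 -1.88]
(array([ 60.3, -11.5,  -1.6]), array([ 60.4, -11.1,  -1.6]), array([-0.6,  0.1, -0.4]))
```

```bash
python3 -m inch '[[70,[5,-11,-2],[-0.6,0,-0.4]],[70,[5,0,0],[0,0,0]],[70,[0,0,0],[0,0,0]]]' 30
python3 -c "from h import *; state(); print(to([.5388,-.3522,.03],-24.4))"
```

```text
time: 38.98
position: [0.5397, -0.3525, 0.0826]
tool_rot: [0.148, 0.689, -0.151, 0.693]
ft_force: [0.5, -0.7, -0.5]
grip_width: 0.0701
t 38.98 pos [ 0.5397 -0.3525  0.0826] yaw -24.4 down [ 0.004 -0.005 -1.   ] F [ 0.5 -0.7 -0.5] w 0.0701 q [-0.75  0.72  1.49 -0.    0.92 -1.9 ]
(array([52.6,  0.1, -1.3]), array([52.6, -0. , -0.9]), array([-0. ,  0.3,  0.2]))
```

```bash
python3 -m inch '[[70,[18,0,-1],[0,0.3,0]],[70,[18,0,-1],[0,0,0]],[70,[15,0,-1],[0,0,0]],[70,[0,0,0],[0,0,0]]]' 30
python3 -c "from h import *; state(); print(to([.5388,-.3522,.03],-24.4))"
```

```text
time: 39.48
position: [0.5367, -0.3515, 0.0281]
tool_rot: [0.149, 0.691, -0.151, 0.691]
ft_force: [0.1, -0.3, 0.3]
grip_width: 0.0701
t 39.48 pos [ 0.5367 -0.3515  0.0281] yaw -24.5 down [-0.001 -0.002 -1.   ] F [ 0.1 -0.3  0.3] w 0.0701 q [-0.75  0.8   1.52 -0.    0.82 -1.89]
(array([-1.9,  0.2,  2.2]), array([-1.9,  0.2,  2.2]), array([-0.1,  0. ,  0.1]))
```

```bash
python3 -m inch '[[70,[0,0,2],[0,0,0]],[25,[0,0,0],[0,0,0]],[25,[0,0,0],[0,0,0]],[25,[0,0,0],[0,0,0]],[25,[0,0,0],[0,0,0]],[25,[0,0,0],[0,0,0]],[25,[-20,0,0],[0,0,0]],[25,[-50,0,0],[0,0,0]],[25,[-60,0,0],[0,0,0]],[25,[-60,0,0],[0,0,0]],[25,[0,0,0],[0,0,0]]]' 30
python3 -m inch '[[25,[0,0,0],[9.4,0,0]],[25,[0,0,0],[9.4,0,0]],[25,[0,0,0],[9.4,0,0]],[25,[0,0,0],[9.4,0,0]],[25,[0,0,0],[9.4,0,0]],[25,[0,0,0],[9.4,0,0]],[25,[0,0,0],[9.4,0,0]],[25,[0,0,0],[0,0,0]]]' 30
python3 -c "from h import *; state(); print(to([.626,-.058,.22],-90))"
```

```text
time: 40.85
position: [0.5398, -0.3526, 0.2298]
tool_rot: [0.148, 0.689, -0.152, 0.693]
ft_force: [0.3, -0.7, -1.0]
grip_width: 0.0438
time: 41.85
position: [0.5349, -0.3479, 0.2296]
tool_rot: [-0.509, -0.49, 0.511, -0.489]
ft_force: [-0.5, -0.1, -0.5]
grip_width: 0.044
t 41.85 pos [ 0.5349 -0.3479  0.2296] yaw -92.3 down [-0.003 -0.    -1.   ] F [-0.5 -0.1 -0.5] w 0.044 q [-0.75  0.54  1.39 -0.    1.22 -0.71]
(array([   9.3,   79.2, -293.3]), array([   9.6,   91.1, -289.9]), array([-2.3,  0. ,  0.2]))
```

```bash
python3 -m inch '[[25,[-5,18,-45],[-2.3,0,0.2]],[25,[0,18,-54],[0,0,0]],[25,[0,18,-54],[0,0,0]],[25,[0,18,-54],[0,0,0]],[25,[0,18,-54],[0,0,0]],[25,[0,4,-30],[0,0,0]],[25,[0,0,0],[0,0,0]]]' 30
python3 -c "from h import *; state(); print(to([.626,-.058,.11],-90))"
```

```text
time: 42.72
position: [0.6295, -0.049, 0.233]
tool_rot: [0.495, 0.506, -0.496, 0.504]
ft_force: [-0.1, -0.4, -1.7]
grip_width: 0.0436
t 42.73 pos [ 0.6295 -0.049   0.233 ] yaw -88.9 down [-0.003  0.001 -1.   ] F [-0.1 -0.4 -1.7] w 0.0436 q [-0.25  0.53  1.4   0.    1.22 -0.27]
(array([123. ,  -3.3,   9. ]), array([123. ,  -3.5,   9. ]), array([ 1.1, -0. ,  0.1]))
```

```bash
python3 -m inch '[[25,[20,0,6],[1.1,0,0]],[25,[25,1,4],[0,0,0]],[25,[25,1,1],[0,0,0]],[25,[25,1,0],[0,0,0]],[25,[20,1,0],[0,0,0]],[25,[0,0,0],[0,0,0]]]' 30
python3 -c "from h import *; state(); print(to([.626,-.06,.11],-90))"
```

```text
time: 43.48
position: [0.6324, -0.0671, 0.1157]
tool_rot: [0.497, 0.502, -0.499, 0.502]
ft_force: [1.3, 0.3, 0.1]
grip_width: 0.0439
t 43.48 pos [ 0.6324 -0.0671  0.1157] yaw -89.6 down [-0.003 -0.003 -1.   ] F [1.3 0.3 0.1] w 0.0439 q [-0.28  0.67  1.49 -0.    0.98 -0.29]
(array([ 5.7, -6.3, -7.2]), array([ 5.7, -6.4, -7.1]), array([0.4, 0.2, 0.2]))
```

```bash
python3 -m inch '[[25,[3,-4,-7],[0.4,0,0]],[25,[0,0,0],[0,0,0]],[60,[0,0,0],[0,0,0]],[60,[0,0,0],[0,0,0]],[60,[0,0,0],[0,0,0]],[60,[-25,0,0],[0,0,0]],[60,[-50,0,0],[0,0,0]],[60,[-50,0,0],[0,0,0]],[87,[-20,0,0],[0,0,0]],[87,[0,0,0],[0,0,0]]]' 30
python3 - <<'E'
from h import *
state(); print(to([.44,-.375,.245],-90))
im=imaging.camera("wrist"); cv2.imwrite("pics/w10.png",im[:,:,::-1])
E
```

```text
time: 44.72
position: [0.6298, -0.0606, 0.2656]
tool_rot: [0.499, 0.498, -0.5, 0.503]
ft_force: [-1.0, -0.6, -0.0]
grip_width: 0.0726
t 44.73 pos [ 0.6298 -0.0606  0.2656] yaw -89.9 down [ 0.004 -0.005 -1.   ] F [-1.  -0.6 -0. ] w 0.0726 q [-0.27  0.49  1.37 -0.    1.28 -0.27]
(array([  21.5, -190.5,  314. ]), array([  20.6, -189.8,  314.4]), array([ 0.1,  0.3, -0.2]))
```

View pics/w10.png

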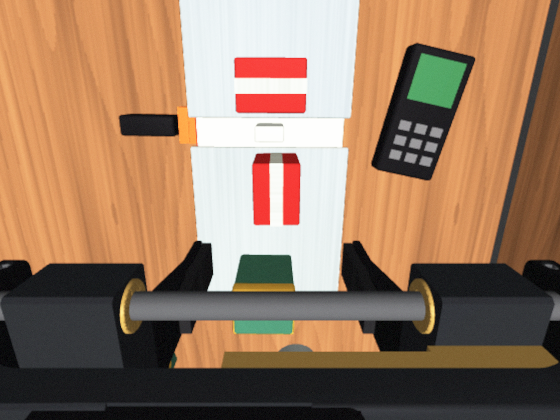

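Both cartons are on their pans, at (271,85) and (276,190), tin C is at the lower edge, and the wedge is still in. I'll check the free slot width.

```bash
python3 - <<'E'
from h import *
im=cv2.imread("pics/w10.png")[:,:,::-1]
print(carton("wrist",im,245,145,300,230,.082), carton("wrist",im,230,50,310,120,.082))
for px,z in [((276,225),.142),((265,255),.082),((265,284),.162),((265,148),.082),((265,118),.082)]: print(px,ray("wrist",px,z))
E
```

```text
(array([ 6.29200e-01, -5.96000e-02,  8.94333e+01]), np.float64(0.929)) (array([ 0.6239,  0.0344, -1.2918]), np.float64(0.943))
(276, 225) [ 0.6292 -0.0898  0.142 ]
(265, 255) [ 0.6161 -0.1524  0.082 ]
(265, 284) [ 0.619  -0.1413  0.162 ]
(265, 148) [ 0.6174 -0.026   0.082 ]
(265, 118) [0.6177 0.0049 0.082 ]
```

```bash
python3 -m inch '[[87,[0,-30,45],[0,0,0]],[87,[0,-32,52],[0,0,0]],[87,[0,-32,52],[0,0,0]],[87,[0,-32,52],[0,0,0]],[87,[0,-32,52],[0,0,0]],[87,[0,-25,52],[0,0,0]],[87,[0,-5,10],[-10,0,0]],[87,[0,0,0],[-8,0,0]],[87,[0,0,0],[0,0,0]]]' 30
python3 - <<'E'
from h import *
state(); im=imaging.camera("wrist")
for c in blobs(im,"tin"):
    p,s=fit("wrist",c,"tin"); print(cv2.boundingRect(c),p,s,to([p[0],p[1],.12],p[2]-90))
E
```

```text
time: 45.9
position: [0.431, -0.381, 0.2483]
tool_rot: [0.413, 0.582, -0.412, 0.567]
ft_force: [0.2, -0.4, 0.3]
grip_width: 0.0872
t 45.9 pos [ 0.431  -0.381   0.2483] yaw -71.4 down [-0.017  0.014 -1.   ] F [ 0.2 -0.4  0.3] w 0.0872 q [-0.92  0.44  1.51 -0.01  1.21 -1.24]
(256, 144, 56, 55) [ 0.4313 -0.3679 14.659 ] 0.904 (array([128.5,   6. ,  -9.8]), array([128.3,   3.5, -12.4]), array([ 4. , -1. ,  0.7]))
(502, 0, 58, 82) [ 0.6589 -0.1439 88.4957] 0.955 (array([ 127.5,  293.2, -149.3]), array([128.3, 242.8, 221.6]), array([-69.9,  -1.3,  -0. ]))
```

```bash
python3 -m inch '[[87,[0,4,-11],[2.5,-1,0.7]],[87,[40,-2,0],[0,0,0]],[87,[45,-2,0],[0,0,0]],[87,[42,-2,0],[0,0,0]],[87,[0,0,0],[0,0,0]]]' 30
python3 -c "from h import *; state(); print(to([.4315,-.368,.038],-73.7))"
```

```text
time: 46.58
position: [0.4267, -0.3676, 0.1169]
tool_rot: [0.428, 0.564, -0.427, 0.563]
ft_force: [-0.1, -0.1, 0.3]
grip_width: 0.0872
t 46.58 pos [ 0.4267 -0.3676  0.1169] yaw -74.4 down [-0.001  0.002 -1.   ] F [-0.1 -0.1  0.3] w 0.0872 q [-0.91  0.59  1.68  0.    0.87 -1.18]
(array([78.9,  4.5,  1.8]), array([78.9,  4.5,  1.7]), array([-0.7, -0.1,  0. ]))
```

```bash
python3 -m inch '[[87,[15,3,0],[-0.7,0,0]],[87,[22,0,-1],[0,0,0]],[87,[22,-1,-1],[0,0,0]],[87,[20,-1,-1],[0,0,0]],[87,[0,0,0],[0,0,0]]]' 30
python3 -c "from h import *; state(); print(to([.4315,-.368,.038],-73.7))"
```

```text
time: 47.2
position: [0.4328, -0.3681, 0.0409]
tool_rot: [0.423, 0.562, -0.424, 0.571]
ft_force: [-0.1, -0.1, 0.3]
grip_width: 0.0874
t 47.2 pos [ 0.4328 -0.3681  0.0409] yaw -73.6 down [ 0.009 -0.009 -1.   ] F [-0.1 -0.1  0.3] w 0.0874 q [-0.9   0.71  1.72  0.    0.69 -1.19]
(array([ 2.9, -1.2, -0.5]), array([ 2.9, -1.2, -0.4]), array([ 0.1,  0.7, -0.3]))
```

```bash
python3 -m inch '[[87,[2,-1,0],[0,0.7,0]],[40,[0,0,0],[0,0,0]],[40,[0,0,0],[0,0,0]],[40,[0,0,0],[0,0,0]],[40,[0,0,0],[0,0,0]],[40,[0,0,0],[0,0,0]],[40,[-20,0,0],[0,0,0]],[40,[-60,0,0],[0,0,0]],[40,[-60,0,0],[8,0,0]],[40,[-60,0,0],[8,0,0]],[40,[-15,0,0],[0,0,0]],[40,[0,0,0],[0,0,0]]]' 30
python3 -c "from h import *; state(); print(to([.624,-.12,.245],-90))"
```

```text
time: 48.7
position: [0.4307, -0.3684, 0.2608]
tool_rot: [0.503, 0.499, -0.498, 0.5]
ft_force: [0.4, -0.3, -2.5]
grip_width: 0.0599
t 48.7 pos [ 0.4307 -0.3684  0.2608] yaw -90.1 down [ 0.005  0.004 -1.   ] F [ 0.4 -0.3 -2.5] w 0.0599 q [-0.91  0.4   1.54  0.01  1.2  -0.91]
(array([  17.7,  192.6, -248.8]), array([  15.8,  193.3, -248.4]), array([-0.1, -0.2, -0.3]))
```

```bash
python3 -m inch '[[40,[0,35,-40],[0,0,0]],[40,[0,36,-47],[0,0,0]],[40,[0,36,-47],[0,0,0]],[40,[0,36,-47],[0,0,0]],[40,[0,36,-47],[0,0,0]],[40,[0,10,-20],[0,0,0]],[40,[0,0,0],[0,0,0]]]' 30
python3 -c "from h import *; state(); print(to([.624,-.12,.21],-90))"
```

```text
time: 49.58
position: [0.6206, -0.1122, 0.2476]
tool_rot: [0.501, 0.506, -0.502, 0.491]
ft_force: [-0.9, -0.4, -1.5]
grip_width: 0.0599
t 49.58 pos [ 0.6206 -0.1122  0.2476] yaw -90.3 down [-0.015  0.014 -1.   ] F [-0.9 -0.4 -1.5] w 0.0599 q [-0.36  0.52  1.38  0.01  1.27 -0.36]
(array([37.4,  4.1,  8.3]), array([37.6,  3.4,  7.8]), array([-0.3, -0.8,  0.9]))
```

```bash
python3 -m inch '[[40,[20,3,8],[-0.3,-0.8,0.9]],[40,[14,0,0],[0,0,0]],[40,[0,0,0],[0,0,0]]]' 30
python3 -c "from h import *; state(); print(to([.624,-.12,.103],-90))"
```

```text
time: 49.95
position: [0.6202, -0.1216, 0.2089]
tool_rot: [-0.499, -0.501, 0.502, -0.498]
ft_force: [-0.7, -0.5, -2.2]
grip_width: 0.0598
t 49.95 pos [ 0.6202 -0.1216  0.2089] yaw -90.1 down [-0.006  0.001 -1.   ] F [-0.7 -0.5 -2.2] w 0.0598 q [-0.37  0.55  1.42 -0.    1.17 -0.37]
(array([105.9,   4.5,  -1.6]), array([105.9,   3.8,  -1.6]), array([-0.1, -0. ,  0.4]))
```

```bash
python3 -m inch '[[40,[15,3,-1],[0,0,0.4]],[40,[18,1,-1],[0,0,0]],[40,[18,1,-1],[0,0,0]],[40,[0,0,0],[0,0,0]]]' 30
python3 -c "from h import *; state(); print(to([.624,-.12,.103],-90))"
```

```text
time: 50.45
position: [0.6257, -0.1204, 0.156]
tool_rot: [0.502, 0.498, -0.5, 0.5]
ft_force: [0.1, -0.2, -1.9]
grip_width: 0.0597
t 50.45 pos [ 0.6257 -0.1204  0.156 ] yaw -90.3 down [ 0.003  0.    -1.   ] F [ 0.1 -0.2 -1.9] w 0.0597 q [-0.37  0.62  1.46  0.    1.05 -0.36]
(array([53. , -1.8, -0.4]), array([53. , -1.7, -0.4]), array([-0.3, -0. , -0.2]))
```

```bash
python3 -m inch '[[40,[17,0,0],[0,0,0]],[40,[17,0,-1],[0,0,0]],[40,[15,1,-1],[0,0,0]],[40,[0,0,0],[0,0,0]]]' 30
python3 -c "from h import *; state(); print(to([.624,-.12,.103],-90))"
```

```text
time: 50.95
position: [0.6279, -0.1192, 0.1054]
tool_rot: [0.502, 0.497, -0.5, 0.5]
ft_force: [0.2, 0.1, -0.9]
grip_width: 0.06
t 50.95 pos [ 0.6279 -0.1192  0.1054] yaw -90.3 down [ 0.006 -0.001 -1.   ] F [ 0.2  0.1 -0.9] w 0.06 q [-0.36  0.69  1.5   0.    0.95 -0.36]
(array([ 2.4, -3.9,  0.9]), array([ 2.4, -3.9,  0.8]), array([-0.3,  0.1, -0.3]))
```

```bash
python3 -m inch '[[80,[1,0,0],[0,0,0]],[80,[0,0,0],[0,0,0]],[80,[0,0,0],[0,0,0]],[80,[0,0,0],[0,0,0]],[80,[-25,0,0],[0,0,0]],[80,[-50,0,0],[0,0,0]],[80,[-60,0,0],[0,0,0]],[87,[-30,0,0],[0,0,0]],[87,[0,0,0],[0,0,0]]]' 30
python3 - <<'E'
from h import *
state(); print(to([.53,.34,.25],-90))
E
```

```text
time: 52.08
position: [0.6283, -0.1193, 0.2763]
tool_rot: [0.503, 0.495, -0.499, 0.502]
ft_force: [-0.1, -0.1, -0.2]
grip_width: 0.0858
t 52.08 pos [ 0.6283 -0.1193  0.2763] yaw -90.3 down [ 0.011 -0.003 -1.   ] F [-0.1 -0.1 -0.2] w 0.0858 q [-0.36  0.49  1.34  0.    1.3  -0.36]
(array([  24. , -100.9, -458.9]), array([  26.3,  -98.3, -459.3]), array([-0.3,  0.1, -0.6]))
```

```bash
python3 -m inch '[[87,[0,-12,-50],[0,0,0]],[87,[0,-13,-58],[0,0,0]],[87,[0,-13,-58],[0,0,0]],[87,[0,-13,-58],[0,0,0]],[87,[0,-13,-58],[0,0,0]],[87,[0,-13,-58],[0,0,0]],[87,[0,-13,-58],[0,0,0]],[87,[10,-10,-50],[0,0,0]],[87,[10,0,0],[0,0,0]],[87,[0,0,0],[0,0,0]]]' 30
python3 - <<'E'
from h import *
state(); im=imaging.camera("wrist"); cv2.imwrite("pics/w11.png",im[:,:,::-1])
for c in blobs(im,"tin"):
    p,s=fit("wrist",c,"tin"); print(cv2.boundingRect(c),p,s,to([p[0],p[1],.12],p[2]-90))
for r in imaging.tip_of("wrist","jar")[:1]: print(r["confidence"],r["pixel"],ray("wrist",r["pixel"],0))
im=imaging.camera("top")
for r in imaging.tip_of("top","jar")[:1]: print(r["confidence"],r["pixel"],ray("top",r["pixel"],0))
E
```

```text
time: 53.32
position: [0.5205, 0.3394, 0.2337]
tool_rot: [-0.496, -0.499, 0.508, -0.496]
ft_force: [-0.6, 0.2, -0.1]
grip_width: 0.0866
t 53.33 pos [0.5205 0.3394 0.2337] yaw -90.5 down [-0.015 -0.008 -1.   ] F [-0.6  0.2 -0.1] w 0.0866 q [ 0.4   0.52  1.42 -0.    1.22  0.41]
(357, 325, 41, 26) [  0.6338   0.1611 -72.7674] 0.465 (array([113.9, 116.3, 176.4]), array([114.3, 203.8, -55. ]), array([72.2,  0.9,  0.4]))
(266, 136, 62, 62) [ 0.5379  0.3535 -9.7113] 0.915 (array([113.9,  18.5, -15.1]), array([114.3,  14.4, -16.7]), array([9.1, 0.5, 0.8]))
0.65 [412.2, 121.7] [0.6809 0.395  0.    ]
0.81 [121.3, 168.6] [0.6897 0.391  0.    ]
```

View pics/w11.png

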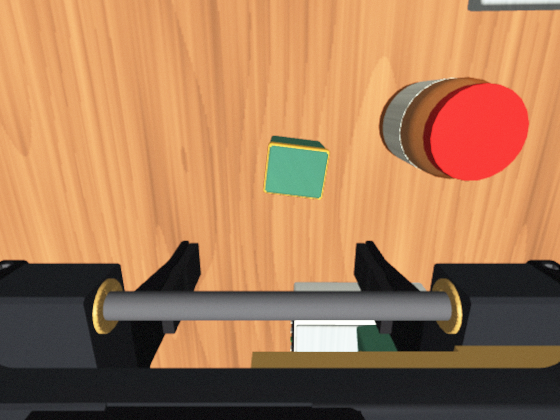

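```bash
python3 -m inch '[[87,[0,10,-9],[9.1,0.5,0.8]],[87,[40,0,0],[0,0,0]],[87,[40,0,0],[0,0,0]],[87,[25,0,0],[0,0,0]],[87,[0,0,0],[0,0,0]]]' 30
python3 -c "from h import *; state(); print(to([.5369,.3476,.045],-99.7))"
```

```text
time: 54.15
position: [0.5408, 0.3433, 0.1338]
tool_rot: [0.55, 0.449, -0.539, 0.453]
ft_force: [0.0, 0.2, 0.7]
grip_width: 0.0869
t 54.15 pos [0.5408 0.3433 0.1338] yaw -100.7 down [ 0.015  0.006 -1.   ] F [0.  0.2 0.7] w 0.0869 q [ 0.39  0.65  1.48 -0.    1.    0.58]
(array([88.8, -5.9, -2.8]), array([88.8, -4.5, -3.6]), array([-1. , -0.5, -0.8]))
```

```bash
python3 -m inch '[[87,[10,-6,-3],[-1,-0.5,-0.8]],[87,[15,-1,0],[0,0,0]],[87,[15,-1,0],[0,0,0]],[87,[0,0,0],[0,0,0]]]' 30
python3 -c "from h import *; state(); print(to([.5369,.3476,.045],-99.7))"
```

```text
time: 54.65
position: [0.5359, 0.348, 0.0947]
tool_rot: [0.542, 0.455, -0.539, 0.457]
ft_force: [-0.0, -0.3, -0.2]
grip_width: 0.087
t 54.65 pos [0.5359 0.348  0.0947] yaw -99.7 down [ 0.005  0.001 -1.   ] F [-0.  -0.3 -0.2] w 0.087 q [ 0.4   0.7   1.5  -0.    0.93  0.57]
(array([49.7,  0.9,  0.3]), array([49.7,  1.1,  0.2]), array([ 0. , -0.1, -0.3]))
```

```bash
python3 -m inch '[[87,[16,0,0],[0,0,0]],[87,[16,0,0],[0,0,0]],[87,[15,0,0],[0,0,0]],[87,[0,0,0],[0,0,0]]]' 30
python3 -c "from h import *; state(); print(to([.5369,.3476,.045],-99.7))"
```

```text
time: 55.15
position: [0.5361, 0.3482, 0.0442]
tool_rot: [0.542, 0.455, -0.539, 0.457]
ft_force: [0.7, 0.5, -0.2]
grip_width: 0.0871
t 55.15 pos [0.5361 0.3482 0.0442] yaw -99.7 down [ 0.005  0.001 -1.   ] F [ 0.7  0.5 -0.2] w 0.0871 q [ 0.4   0.77  1.52 -0.    0.84  0.57]
(array([-0.8,  0.9,  0.4]), array([-0.8,  0.9,  0.4]), array([ 0. , -0.1, -0.3]))
```

```bash
python3 -m inch '[[40,[0,0,0],[0,0,0]],[40,[0,0,0],[0,0,0]],[40,[0,0,0],[0,0,0]],[40,[0,0,0],[0,0,0]],[40,[0,0,0],[0,0,0]],[40,[-20,0,0],[0,0,0]],[40,[-55,0,0],[0,0,0]],[40,[-60,0,0],[0,0,0]],[40,[-60,0,0],[-9.7,0,0]],[40,[-40,0,0],[0,0,0]],[40,[0,0,0],[0,0,0]]]' 30
python3 -c "from h import *; state(); print(to([.624,.086,.27],-90))"
```

```text
time: 56.52
position: [0.535, 0.348, 0.2934]
tool_rot: [0.502, 0.5, -0.495, 0.503]
ft_force: [0.2, 0.5, -2.8]
grip_width: 0.0599
t 56.52 pos [0.535  0.348  0.2934] yaw -89.7 down [ 0.01   0.004 -1.   ] F [ 0.2  0.5 -2.8] w 0.0599 q [ 0.4   0.47  1.32 -0.    1.34  0.4 ]
(array([ 23.3,  87.2, 262.6]), array([ 23.4,  89. , 262. ]), array([ 0.3, -0.2, -0.6]))
```

```bash
python3 -m inch '[[40,[0,15,40],[0,0,0]],[40,[0,17,52],[0,0,0]],[40,[0,17,52],[0,0,0]],[40,[0,17,52],[0,0,0]],[40,[0,17,50],[0,0,0]],[40,[0,5,10],[0,0,0]],[40,[0,0,0],[0,0,0]]]' 30
python3 -c "from h import *; state(); print(to([.624,.086,.24],-90))"
```

```text
time: 57.4
position: [0.6196, 0.0858, 0.2847]
tool_rot: [0.497, 0.505, -0.499, 0.499]
ft_force: [0.4, 0.7, -2.0]
grip_width: 0.0599
t 57.4 pos [0.6196 0.0858 0.2847] yaw -89.5 down [-0.007  0.004 -1.   ] F [ 0.4  0.7 -2. ] w 0.0599 q [-0.04  0.47  1.35  0.    1.33 -0.05]
(array([44.7,  4.7, -0. ]), array([44.7,  4.4, -0.2]), array([ 0.5, -0.2,  0.4]))
```

```bash
python3 -m inch '[[40,[15,4,0],[0.5,0,0.4]],[40,[15,0,0],[0,0,0]],[40,[15,1,0],[0,0,0]],[40,[0,0,0],[0,0,0]]]' 30
python3 -c "from h import *; state(); print(to([.624,.086,.125],-90))"
```

```text
time: 57.9
position: [0.6211, 0.0909, 0.2359]
tool_rot: [0.499, 0.504, -0.499, 0.498]
ft_force: [0.5, -0.7, -1.8]
grip_width: 0.0601
t 57.9 pos [0.6211 0.0909 0.2359] yaw -89.7 down [-0.005  0.006 -1.   ] F [ 0.5 -0.7 -1.8] w 0.0601 q [-0.04  0.52  1.41  0.01  1.22 -0.04]
(array([110.9,   3.5,   5.6]), array([110.9,   2.9,   4.9]), array([ 0.3, -0.3,  0.3]))
```

```bash
python3 -m inch '[[40,[2,3,5],[0.3,-0.3,0.3]],[40,[15,0,1],[0,0,0]],[40,[0,0,0],[0,0,0]]]' 30
python3 -c "from h import *; state(); print(to([.624,.086,.125],-90))"
```

```text
time: 58.28
position: [0.6247, 0.085, 0.2185]
tool_rot: [0.5, 0.5, -0.5, 0.5]
ft_force: [-0.4, -0.9, -1.5]
grip_width: 0.0598
t 58.27 pos [0.6247 0.085  0.2185] yaw -90.0 down [ 0.002 -0.    -1.   ] F [-0.4 -0.9 -1.5] w 0.0598 q [-0.04  0.54  1.42  0.    1.18 -0.04]
(array([93.5, -0.8, -1. ]), array([93.5, -0.7, -1. ]), array([-0. ,  0. , -0.1]))
```

```bash
python3 -m inch '[[40,[18,0,-1],[0,0,0]],[40,[18,0,0],[0,0,0]],[40,[18,0,0],[0,0,0]],[40,[18,0,0],[0,0,0]],[40,[14,0,0],[0,0,0]],[40,[0,0,0],[0,0,0]]]' 30
python3 -c "from h import *; state(); print(to([.624,.086,.125],-90))"
```

```text
time: 59.02
position: [0.6275, 0.0851, 0.1325]
tool_rot: [0.502, 0.498, -0.499, 0.501]
ft_force: [-0.1, 0.4, -0.8]
grip_width: 0.0601
t 59.02 pos [0.6275 0.0851 0.1325] yaw -90.1 down [ 0.007 -0.    -1.   ] F [-0.1  0.4 -0.8] w 0.0601 q [-0.04  0.64  1.5   0.    1.   -0.04]
(array([ 7.5, -3.6, -0.9]), array([ 7.5, -3.5, -0.9]), array([-0.1,  0. , -0.4]))
```

```bash
python3 -m inch '[[40,[6,0,0],[0,0,0]],[40,[0,0,0],[0,0,0]],[80,[0,0,0],[0,0,0]],[80,[0,0,0],[0,0,0]],[80,[0,0,0],[0,0,0]],[80,[0,0,0],[0,0,0]],[80,[-25,0,0],[0,0,0]],[80,[-50,0,0],[0,0,0]],[80,[-60,0,0],[0,0,0]],[87,[-40,-10,0],[0,0,0]],[87,[0,0,0],[0,0,0]]]' 30
python3 -m inch '[[87,[0,-40,-50],[0,0,0]],[87,[0,-40,-50],[0,0,0]],[87,[0,-30,-50],[0,0,0]],[87,[0,-20,-50],[0,0,0]],[87,[0,0,-50],[0,0,0]],[87,[0,0,-30],[0,0,0]],[87,[0,0,0],[0,0,0]]]'
python3 - <<'E'
from h import *
state(); a=imaging.camera("top")
for n,z in [("pan_left_top",.082),("pan_right_top",.082),("front_edge",.017)]:
    print(n,[(round(r["confidence"],2),np.round(r["pixel"],1),ray("top",r["pixel"],z)) for r in imaging.tip_of("top",n)[:2]])
b=imaging.camera("side")
A=cv2.resize(a[120:300,150:390],(400,300),interpolation=2);B=cv2.resize(b[130:280,200:400],(400,300),interpolation=2)
cv2.imwrite("pics/f12.png",np.hstack([A,B])[:,:,::-1])
E
```

```text
time: 60.4
position: [0.618, 0.0852, 0.3089]
tool_rot: [0.504, 0.496, -0.497, 0.503]
ft_force: [-0.1, 0.6, -0.3]
grip_width: 0.0863
time: 61.28
position: [0.4832, 0.3706, 0.2968]
tool_rot: [-0.501, -0.497, 0.502, -0.501]
ft_force: [0.4, -0.7, 0.0]
grip_width: 0.087
t 61.27 pos [0.4832 0.3706 0.2968] yaw -90.3 down [ 0.003 -0.005 -1.   ] F [ 0.4 -0.7  0. ] w 0.087 q [ 0.47  0.43  1.38 -0.01  1.33  0.48]
pan_left_top [(0.93, array([221.3, 189.8]), array([0.6235, 0.0892, 0.082 ]))]
pan_right_top [(0.56, array([295.2, 190.8]), array([ 0.6233, -0.1153,  0.082 ]))]
front_edge [(0.97, array([257.5, 222.7]), array([ 0.5358, -0.0103,  0.017 ]))]
```

View pics/f12.png

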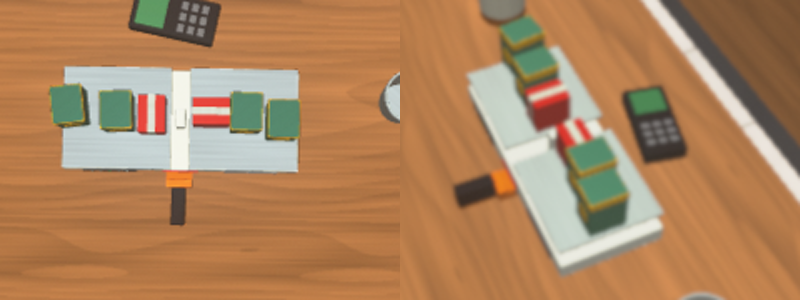

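The top view shows all six items on the pans and the wedge in. Tin B, the outer left one at (68,105), now sits close to the pan's outer edge, apparently knocked outward. I'll look at it from close by.

```bash
python3 -m inch '[[87,[-20,25,45],[0,0,0]],[87,[-20,27,55],[0,0,0]],[87,[-20,27,55],[0,0,0]],[87,[0,27,55],[0,0,0]],[87,[0,27,50],[0,0,0]],[87,[0,0,0],[0,0,0]]]'
python3 - <<'E'
from h import *
state(); im=imaging.camera("wrist"); cv2.imwrite("pics/w13.png",im[:,:,::-1])
for c in blobs(im,"tin"):
    if cv2.contourArea(c)>800: print(cv2.boundingRect(c),*fit("wrist",c,"tin",.082))
E
```

```text
time: 62.28
position: [0.6159, 0.0962, 0.3616]
tool_rot: [0.505, 0.492, -0.504, 0.499]
ft_force: [0.4, 0.9, 0.2]
grip_width: 0.0872
t 62.27 pos [0.6159 0.0962 0.3616] yaw -91.0 down [ 0.008 -0.007 -1.   ] F [0.4 0.9 0.2] w 0.0872 q [-0.02  0.4   1.25 -0.01  1.48 -0.  ]
(260, 321, 49, 22) [ 0.6237 -0.1114 -1.3822] 0.609
(380, 168, 43, 37) [  0.7511   0.0857 -27.7109] 0.498
(261, 149, 50, 52) [ 0.6262  0.0927 -1.7715] 0.902
(264, 85, 57, 52) [0.6348 0.1691 5.4888] 0.898
```

View pics/w13.png

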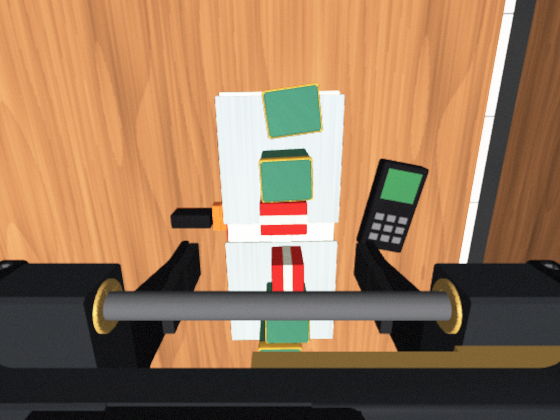

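Tin B stands upright at (292,110), 12 mm over the pan's edge but safely supported. The left pan looks wider than the right in this view, so I'll measure the pan heights from their apparent widths.

```bash
python3 - <<'E'
from h import *
im=cv2.imread("pics/w13.png"); h=cv2.cvtColor(im,cv2.COLOR_BGR2HSV)
p=imaging.camera_params("wrist"); print(p["xyz"].round(4),p["camera_matrix"][0,0],rot(p["rotation"]).as_matrix().round(3).tolist())
from scipy.optimize import brentq
for r in [100,115,130,145,160,180,200,215,225,235,245,260,270,280]:
    m=(h[r,:,1]<70)&(h[r,:,2]>120); x=np.flatnonzero(m[205:352])+205
    a,b=x.min(),x.max()+1
    f=lambda z: np.linalg.norm(ray("wrist",[a,r],z)-ray("wrist",[b,r],z))-.17
    print(r,a,b,round(brentq(f,0,.2),4),ray("wrist",[a,r],.082)[1])
E
```

```text
[0.6159 0.1838 0.5225] 321.835940376607 [[1.0, -0.017, 0.0], [-0.016, -0.95, -0.312], [0.006, 0.312, -0.95]]
100 215 345 0.0809 0.1817
115 216 344 0.08 0.1628
130 217 343 0.0795 0.1434
145 218 343 0.0823 0.1234
160 219 342 0.0815 0.1029
180 220 341 0.0829 0.0745
200 222 340 0.0808 0.045
215 223 339 0.08 0.022
225 227 334 0.0479 0.0062
235 228 334 0.0483 -0.0098
245 225 338 0.0826 -0.0261
260 226 337 0.0818 -0.0513
270 227 336 0.0784 -0.0686
280 228 336 0.0793 -0.0862
```

```bash
python3 -c "
import cv2;im=cv2.imread('pics/w13.png')[80:350,200:360];cv2.imwrite('pics/w13c.png',cv2.resize(im,None,fx=2.2,fy=2.2,interpolation=2))"
```

```text
(no output)
```

View pics/w13c.png

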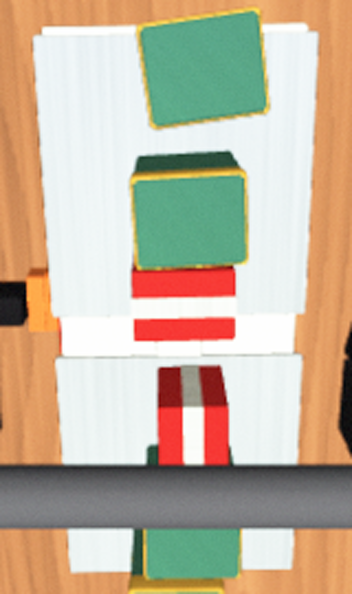

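Both pans measure about 81 mm high (left 81.0, right 80.5), so they are level. A last check of the wedge depth follows.

```bash
python3 - <<'E'
from h import *
im=cv2.imread("pics/w13.png"); h=cv2.cvtColor(im,cv2.COLOR_BGR2HSV)
x0=[]
for r in (213,217,221):
    o=np.flatnonzero((h[r,180:235,0]<16)&(h[r,180:235,1]>200)&(h[r,180:235,2]>170))+180
    k=np.flatnonzero(h[r,150:235,2]<60)+150
    print(r,"orange",o.min() if len(o) else None,o.max() if len(o) else None,"black",k.min(),k.max())
a=ray("wrist",[212.5,217],.022); f=ray("wrist",[223,215],.082)
print("orange rear",a,"pan front",f,"tip in",(a[0]+.075-f[0])*1000)
k=ray("wrist",[171,217],.038); print("bar end",k,"tip in by bar",(k[0]+.14-.0075*0-f[0])*1000)
imaging.camera("top")
for n,z in [("wedge_grip",.024),("front_edge",.017)]:
    print(n,[(round(r["confidence"],2),ray("top",r["pixel"],z)) for r in imaging.tip_of("top",n)[:1]])
E
```

```text
213 orange None None black 173 211
217 orange 212 212 black 171 211
221 orange None None black 172 211
orange rear [ 0.509  -0.0032  0.022 ] pan front [0.5373 0.022  0.082 ] tip in 46.69999999999996
bar end [0.4459 0.004  0.038 ] tip in by bar 48.60000000000009
wedge_grip [(0.53, array([0.468 , 0.0059, 0.024 ]))]
front_edge [(0.72, array([ 0.5346, -0.0031,  0.017 ]))]
```

```bash
python3 -c "from h import *; state(); print(robot.hand_in())"
```

```text
t 62.48 pos [0.6134 0.1023 0.3617] yaw -90.6 down [ 0.006 -0.005 -1.   ] F [0.6 0.1 0.8] w 0.0869 q [-0.01  0.4   1.26 -0.    1.48 -0.  ]
the job is handed in; nothing more can be done
None
```

The job is handed in at 62.5 s on the robot's clock; no verdict was reported. I pushed the wedge under the middle of the front edge until it jammed, with the push climbing to about 46 N. Then I put two tins and one carton (500 g) on each pan.

**Last checks:**
- **Wedge:** the tip is about 45–48 mm behind the front edge, within the 30–80 mm allowed. I could not read the lean directly; that depth and the jam force both fit a level scale.
- **Pans:** the tops measure about 81 mm (left) and 80.5 mm (right), against 82 mm when balanced, so they are level to within about 2 mm.
- **Placement:** all six items stand on the pans, the arm was clear and touching nothing, and I saw no sign that the jar, pot or card reader had moved.

**What went wrong or looked off:**
- The first try at gripping the wedge missed and turned it slightly, so I found it again and regripped it.
- The outer tin on the left pan was found about 17 mm further out than I placed it, overhanging the edge by about 12 mm. It stood upright with its centre well inside the limit, so I left it there.

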